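Load the die cradle and click the bending dies home

ROBOT

A 7-joint arm with a two-finger parallel gripper is mounted at the origin on the work surface. World frame = base frame: x ahead of the robot, y to its left, z up, the work surface at z = 0. Lengths are in m, angles in rad, forces in N, time in s.
With the tool pointing down it reaches from about 0.4 to 0.875 m from the base axis. Payload 19.3 kg.
Tool frame: the origin (TCP) lies at the very end of the fingers, on their centre line; the grasp point (between the pads) lies 19 mm behind it; z points along the fingers, y is the direction in which the jaws open and shut (so a half turn about z gives the same grasp; the last joint's range is limited). The gripper opens to 85 mm and grips with 20 to 120 N. Pads are 22 mm wide; open, the fingers measure 114 mm over their backs; the gripper's body (76 mm by 85 mm) begins 54 mm behind the grasp point. The pads swing forward as they close: fully open they stand 13 mm farther back than shut.
Start: joints at [1.149, 0.521, -0.036, 1.599, 0.021, 1.021, -0.113], TCP at [0.215, -0.587, 0.231] pointing down, gripper open.
Joint ranges: [-2.91, 2.91], [-0.3, 2.13], [-1.5, 1.42], [0.17, 2.43], [-1.26, 4.41], [0.16, 1.93], [-2.52, 2.52]. Speed limits (rad/s): [1.89, 1.89, 2.39, 2.39, 3.01, 3.01, 3.01].

INTERFACE

Orientations are given as [roll, pitch, yaw] about the fixed x, y, z axes, in that order (R = Rz(yaw) Ry(pitch) Rx(roll)).
In Python, from workcell import bot, vision, job_done gives the robot as it stands.
- The arm moves only by the tool arm_command, never from a script. Its arguments are lists of equal length, an entry for each row: "gripper": the finger opening in cm, from 0 to 8.54; "slide": the shift along the tool's x, y, z in cm, a list of three; "turn": the turn, a rotation vector about the tool's x, y, z in degrees, a list of three. A call has 1 to 5 rows; each row is the pose to reach, as a shift and turn from the pose commanded when the call began, along the tool's axes at that moment; what a row does not reach only later rows make up. A row lasts 1/8 s, in which the tool goes at most 62.5 mm and 10.7 degrees, less where a joint would pass 70% of its speed; a pose out of reach is approached as far as the arm can. A call with a gripper value outside its range is refused whole. The fingers move at their own pace and stop on an object; "force" is the grip in N (left out, the last holds). Time passes only in rows, so rows that repeat a pose let the fingers close. It gives the time, the measured TCP pose, the force and the opening at its end, in the units of the state.
- bot.observe(): the state, without advancing time (a new reading comes with each control period).
- vision.grab_frame(name): name is "scene" or "top" or "wrist"; returns the picture (384x512x3 uint8, blue, green, red); there is no depth.
- vision.camera_model(name): a dict with "mtx" (3x3 intrinsics, pixels), "k1" (the pictures are not rectified: a ray, as slopes to the right and down, at radius r is drawn at 1 + k1 r^2 times it, then the intrinsics apply), "T" (4x4, takes a point from camera to world coordinates). Camera axes: x right, y down, z forward; pixel columns grow to the right and rows downward; lengths in m; the calibration is good to about 2 mm. A picture is of the moment at which its call begins: read the wrist's pose just before it. camera_model takes no time and is no camera call; for the wrist camera it gives the pose at the moment of the call.
- job_done(): hands the job in, once; it reports no verdict.
The state is a dict: "clock": time; "qpos": joint angles; "qd": joint speeds; "joint_efforts": joint torques, N m; "position": TCP position; "tool_rot": TCP orientation; "force": force on the tool from outside, world axes, zero at the start; "moment": the same for the moment, N m; "grip_width": finger opening in m.
Only numpy, scipy, OpenCV 4.12 (cv2) and the standard library are available. Lean on these libraries where they do the work, as an engineer would, in place of code of your own. Each camera call takes 0.05 s, during which the arm holds its last target. There are 200 camera calls.

TASK

Lift the hanging die cradle straight up out of the notches of the gallows, keeping it level so that it does not swing and catch, and stand it upright on top of the narrow rail, centred and square along it, and let go of it. Then push every bending die lying on the bench down into a bay of the cradle, one per bay, rounded end up, past the sprung balls until it clicks and sits fully home on the bay floor. Leave the hammer, the brush and the steel sleeve alone.

Things in the scene. Friction and masses are not known exactly. Their poses are not given: they have to be found in the camera images.
- cradle: Loose aluminium cradle, 0.7 kg, 56 (x) by 256 (y) by 107 mm high: four open bays in a row along y, wooden grip in the middle. It starts hanging in the gallows' notches by two pins (10 mm thick, on the y axis, 60 mm above the underside, out to y = +-156 mm), free to swing about y. Long walls 40 mm, end plates 70 mm high. Origin: centre of the flat underside, z up. The same either way round.
- cradle_handle (a point): Centre of the cradle's wooden grip, 91 mm above its underside: a flat block 14 mm thick along the cradle's x (grip it across this), 20 mm along y, 75 to 107 mm above the underside; an aluminium stem of the same section runs below it.
- bay0 (a point): Floor centre of bay 0, -96.6 mm along the cradle's y, 6 mm above its underside. Bay 40 (x) by 42.4 mm (y), walls 34 mm above the floor, round-topped. A sprung ball stands 3 mm out of each y wall, 16 mm above the floor: a die stops there, foot about 20 mm above the floor; a push of about 10 N takes it past until the balls snap into its grooves.
- bay1 (a point): Floor centre of bay 1, -36.2 mm along the cradle's y, 6 mm above its underside. Bay 40 (x) by 42.4 mm (y), walls 34 mm above the floor, round-topped. A sprung ball stands 3 mm out of each y wall, 16 mm above the floor: a die stops there, foot about 20 mm above the floor; a push of about 10 N takes it past until the balls snap into its grooves.
- bay2 (a point): Floor centre of bay 2, +36.2 mm along the cradle's y, 6 mm above its underside. Bay 40 (x) by 42.4 mm (y), walls 34 mm above the floor, round-topped. A sprung ball stands 3 mm out of each y wall, 16 mm above the floor: a die stops there, foot about 20 mm above the floor; a push of about 10 N takes it past until the balls snap into its grooves.
- bay3 (a point): Floor centre of bay 3, +96.6 mm along the cradle's y, 6 mm above its underside. Bay 40 (x) by 42.4 mm (y), walls 34 mm above the floor, round-topped. A sprung ball stands 3 mm out of each y wall, 16 mm above the floor: a die stops there, foot about 20 mm above the floor; a push of about 10 N takes it past until the balls snap into its grooves.
- die0: Loose steel bending die, 0.28 kg, 36 mm thick (x), 40 wide (y), 66 high, standing on its foot; flat x faces, top rounded (20 mm radius seen along x), a 5 mm deep groove across each y side 9 to 24 mm above the foot. Origin: centre of the underside, z up. Goes in a bay with x along the cradle's x, either way round; gripped across x 58 mm above the foot the fingers clear the bay walls. May be absent.
- die1: Loose steel bending die, 0.28 kg, 36 mm thick (x), 40 wide (y), 66 high, standing on its foot; flat x faces, top rounded (20 mm radius seen along x), a 5 mm deep groove across each y side 9 to 24 mm above the foot. Origin: centre of the underside, z up. Goes in a bay with x along the cradle's x, either way round; gripped across x 58 mm above the foot the fingers clear the bay walls. May be absent.
- die2: Loose steel bending die, 0.28 kg, 36 mm thick (x), 40 wide (y), 66 high, standing on its foot; flat x faces, top rounded (20 mm radius seen along x), a 5 mm deep groove across each y side 9 to 24 mm above the foot. Origin: centre of the underside, z up. Goes in a bay with x along the cradle's x, either way round; gripped across x 58 mm above the foot the fingers clear the bay walls. May be absent.
- die3: Loose steel bending die, 0.28 kg, 36 mm thick (x), 40 wide (y), 66 high, standing on its foot; flat x faces, top rounded (20 mm radius seen along x), a 5 mm deep groove across each y side 9 to 24 mm above the foot. Origin: centre of the underside, z up. Goes in a bay with x along the cradle's x, either way round; gripped across x 58 mm above the foot the fingers clear the bay walls. May be absent.
- gallows: Fixed steel stand with two uprights 290 mm apart along its y axis, each with a V notch open to the top (sides 40 degrees off vertical). Origin: centre of its foot on the bench. Highest point 166 mm above the bench.
- gallows_notch (a point): Midpoint between the two notches, where the axis of the hanging cradle's pins lies, 150 mm above the bench. The notches' tops stand 15 mm higher, so the cradle must rise 25 mm before it may move sideways.
- rail: Fixed narrow trestle: a wooden bar 34 mm wide (x) and 260 mm long (y) with its top 60 mm above the bench, on two low feet. Origin: centre of its foot on the bench.
- rail_top (a point): Centre of the rail's flat top face, 60 mm above the bench; x across the rail, y along it. The cradle's underside stands here, its y along the rail's y.
- hammer: Loose hammer lying on the bench, 240 mm long; leave alone. Its origin lies near its middle.
- brush: Loose brush with a red handle, 200 mm long; leave alone.
- sleeve: Loose steel sleeve, 64 mm across, 50 mm high, standing; leave alone. Origin: centre of its underside.
Things that resemble listed ones, but are neither listed nor needed, are in the scene too. What is shaped like the die0 but yellow is not meant.

How it is judged:
By the outcome, as a careful person would: the job done as asked, in the order asked, and still so for the second after the job is handed in, with the robot touching nothing.
Of die0, die1, die2, die3 only 3 to 4 are there at a start; the rules pass over those that are not, and their reading is None.
At some moment in a run one of die0, die1, die2, die3 may be knocked a few centimetres aside while the robot is not near it.
Once in a run the grip may slacken for a moment while it holds something.
It also fails if it takes over 210 s, if anything falls off the work surface, if the arm or the gripper's body presses on something with over 40 N, if the wrist force passes 120 N, or if a joint passes its speed limit or range.

## Working session

There is one attempt and no reset: what is moved stays moved. The work goes in short steps, Python scripts to look and compute and a tool call to move; the robot and the scene stay as the last step left them, time stands still between calls to the robot, and variables do not carry over. Pictures are saved under pics/ and viewed, about 12 in all and at most 16, crops included, and the job is handed in when it is done.

Besides the shell and the picture viewer there is one more tool, called after "Call:" as a command line: name --argument value ..., lists and objects as JSON in quotes. arm_command: Moves the arm, as the interface text tells. Its arguments: {"type":"object","properties":{"gripper":{"type":"array","items":{"type":"number"}},"slide":{"type":"array","items":{"type":"array","items":{"type":"number"}}},"turn":{"type":"array","items":{"type":"array","items":{"type":"number"}}},"force":{"type":"number"}},"required":["gripper","slide","turn"]}

```bash
ls; mkdir -p pics
cat > h.py <<'E'
import numpy as np, cv2
from workcell import bot, vision, job_done
from scipy.spatial.transform import Rotation as R
def grab(n,f=None):
    m=vision.camera_model(n); im=vision.grab_frame(n)
    if f: cv2.imwrite('pics/'+f,im)
    return im,m
def pix2w(m,uv,z):
    K=np.array(m['mtx']);T=np.array(m['T'])
    d=np.array([(uv[0]-K[0,2])/K[0,0],(uv[1]-K[1,2])/K[1,1]])
    s=d.copy()
    for _ in range(30): s=d/(1+m['k1']*(s@s))
    r=T[:3,:3]@np.array([s[0],s[1],1]);o=T[:3,3]
    return o+r*(z-o[2])/r[2]
def w2pix(m,p):
    K=np.array(m['mtx']);T=np.array(m['T'])
    c=T[:3,:3].T@(np.array(p)-T[:3,3]);s=c[:2]/c[2];s=s*(1+m['k1']*(s@s))
    return np.array([K[0,0]*s[0]+K[0,2],K[1,1]*s[1]+K[1,2]])
E
python3 - <<'E'
from h import *
s=bot.observe();print(s)
for n in('top','scene'):
    im,m=grab(n,n+'0.png');print(n,m)
print(vision.camera_model('wrist'))
E
```

```text
pics
{'clock': 0.0, 'qpos': array([ 1.14881559,  0.5220291 , -0.03632918,  1.59997851,  0.02120465,
        1.02107068, -0.11278049]), 'qd': array([ 0.0007607 ,  0.00094633,  0.00215088,  0.00057609, -0.00122902,
        0.00039426,  0.00140069]), 'joint_efforts': array([ 1.89317703e-03, -9.27101898e+01,  1.98152415e+00, -3.69931054e+01,
        1.80624286e-02,  8.25020252e-03, -2.63600282e-05]), 'position': array([ 0.21521424, -0.58644052,  0.23072686]), 'tool_rot': array([-3.14049503e+00,  7.98091480e-05,  3.51793757e-01]), 'force': array([-1.02121627, -0.13857247,  0.38346763]), 'moment': array([ 0.01664129,  0.00902309, -0.00664293]), 'grip_width': 0.08561025451614948}
top {'mtx': array([[421.18542707,   0.        , 251.99304071],
       [  0.        , 421.18542707, 199.66748613],
       [  0.        ,   0.        ,   1.        ]]), 'k1': -0.12897556453844877, 'T': array([[ 0.0076382 , -0.98658666,  0.16305956,  0.48058698],
       [-0.99975694, -0.00416184,  0.02165054,  0.02880223],
       [-0.02068151, -0.16318529, -0.98637865,  1.07150811],
       [ 0.        ,  0.        ,  
[... 314 characters left out ...]
.51312811, -0.37822074,  0.36792249],
       [ 0.01350359, -0.60633261, -0.79509649,  0.82881812],
       [ 0.        ,  0.        ,  0.        ,  1.        ]])}
{'mtx': array([[289.11179035,   0.        , 259.11725941],
       [  0.        , 289.11179035, 194.7278402 ],
       [  0.        ,   0.        ,   1.        ]]), 'k1': -0.042372562337182125, 'T': array([[ 3.43881554e-01, -8.92437417e-01, -2.92063235e-01,
         2.91141268e-01],
       [-9.39013029e-01, -3.26853914e-01, -1.06869312e-01,
        -5.59301769e-01],
       [-8.78385918e-05,  3.11001568e-01, -9.50409394e-01,
         3.73445314e-01],
       [ 0.00000000e+00,  0.00000000e+00,  0.00000000e+00,
         1.00000000e+00]])}
```

View pics/top0.png

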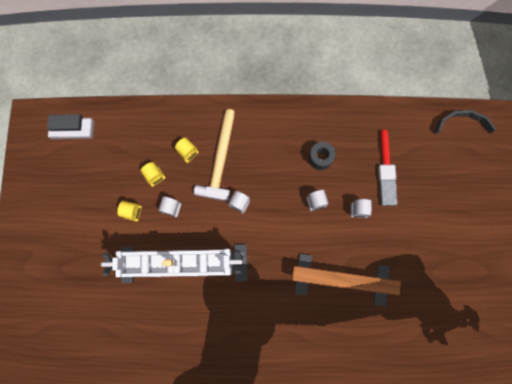

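View pics/scene0.png

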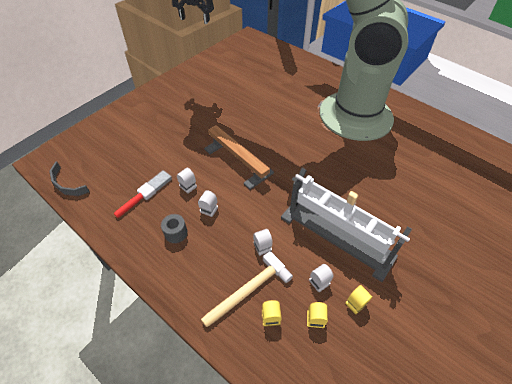

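Top view: steel dies at (170,206), (240,201), (318,200) and (361,208). Three yellow lookalikes sit at (187,150), (153,174) and (130,211); being yellow, they are not meant. The cradle is around (175,263) with its grip at (168,263), and the rail is at (346,280). Next, one enlarged crop to confirm these and take pixel positions.

Run:
```python
from h import *
im=cv2.imread('pics/top0.png')
a=cv2.resize(im[185:220,150:380],None,fx=3.45,fy=3.45,interpolation=cv2.INTER_CUBIC)
b=cv2.resize(im[240:300,95:255],None,fx=4.9,fy=4.9,interpolation=cv2.INTER_CUBIC)
c=cv2.resize(im[250:310,285:410],None,fx=2.9,fy=2.9,interpolation=cv2.INTER_CUBIC)
W=794;o=[cv2.copyMakeBorder(x,0,4,0,max(0,W-x.shape[1]),cv2.BORDER_CONSTANT)[:,:W] for x in(a,b,c)]
o=np.vstack(o);print(o.shape,a.shape,b.shape,c.shape);cv2.imwrite('pics/c1.png',o)
m=vision.camera_model('top')
for uv in [(170,206),(240,201),(318,200),(361,208)]: print(pix2w(m,uv,.05).round(3))
print('notch ends',[pix2w(m,u,.15).round(3) for u in[(103,265),(243,262)]],pix2w(m,(168,263),.197).round(3))
print('rail',[pix2w(m,u,.06).round(3) for u in[(293,267),(293,281),(400,281),(400,294)]])
```

```text
(601, 794, 3) (121, 794, 3) (294, 784, 3) (174, 362, 3)
[0.633 0.254 0.05 ]
[0.646 0.081 0.05 ]
[ 0.649 -0.111  0.05 ]
[ 0.63  -0.217  0.05 ]
notch ends [array([0.484, 0.379, 0.15 ]), array([0.496, 0.068, 0.15 ])] [0.491 0.222 0.197]
rail [array([ 0.486, -0.048,  0.06 ]), array([ 0.453, -0.048,  0.06 ]), array([ 0.452, -0.305,  0.06 ]), array([ 0.421, -0.304,  0.06 ])]
```

View pics/c1.png

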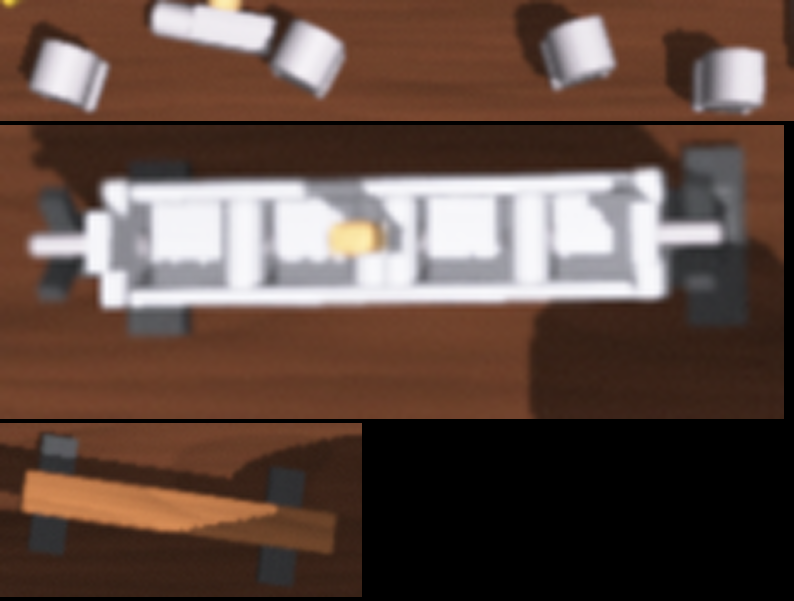

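The enlarged crop confirms four grey round-topped steel dies, matching the description. One lies close to the hammer head, at about (240,201). The cradle's pins end at about (102,264) and (242,262), so the centre is ≈(0.490,0.224) with yaw ≈2°. The rail is ≈(0.453,-0.177) with yaw ≈-7°, and its measured length of 259 mm agrees with the given 260. I'll go to the rail, then to the cradle, looking with the wrist camera.

```bash
cat >> h.py <<'E'
def plan(*wps,level=True,start=None):
    """waypoints (x,y,z,psi_deg), chained from the measured pose; prints slide cm, turn deg"""
    s=bot.observe();p=np.array(s['position']);r=R.from_euler('xyz',s['tool_rot'])
    if start is not None: p=np.array(start[:3],float); r=R.from_euler('xyz',[np.pi,0,np.radians(start[3])])
    for w in wps:
        q=np.array(w[:3],float);g=R.from_euler('xyz',[np.pi,0,np.radians(w[3])])
        d=r.inv().apply(q-p)*100;t=np.degrees((r.inv()*g).as_rotvec())
        print(w,'slide',d.round(2),'turn',t.round(2),'dist',np.linalg.norm(q-p).round(3));p,r=q,g
E
python3 - <<'E'
from h import *
plan((.33,-.38,.28,52),(.46,-.17,.30,83),(.49,.05,.30,92))
E
```

```text
(0.33, -0.38, 0.28, 52) slide [ 17.89 -15.43  -4.91] turn [-6.000e-02 -1.000e-02 -3.184e+01] dist 0.241
(0.46, -0.17, 0.3, 83) slide [24.55 -2.68 -2.  ] turn [  0.   0. -31.] dist 0.248
(0.49, 0.05, 0.3, 92) slide [22.2  0.3  0. ] turn [ 0.  0. -9.] dist 0.222
```

Call:
arm_command --gripper '[8.5, 8.5, 8.5, 8.5, 8.5]' --slide '[[3.6, -3.1, -1], [7.2, -6.2, -2], [10.7, -9.3, -3], [14.3, -12.3, -4], [17.9, -15.4, -4.9]]' --turn '[[0, 0, -6.4], [0, 0, -12.7], [0, 0, -19.1], [0, 0, -25.5], [0, 0, -31.8]]'

```text
clock: 0.72
position: [0.3308, -0.3791, 0.2805]
tool_rot: [-3.141, 0.0, 0.91]
force: [1.0, 0.5, 0.4]
grip_width: 0.0848
```

Call:
arm_command --gripper '[8.5, 8.5, 8.5, 8.5, 8.5]' --slide '[[4.9, -0.5, -0.4], [9.8, -1.1, -0.8], [14.7, -1.6, -1.2], [19.6, -2.1, -1.6], [24.5, -2.7, -2]]' --turn '[[0, 0, -6.2], [0, 0, -12.4], [0, 0, -18.6], [0, 0, -24.8], [0, 0, -31]]'

```text
clock: 1.35
position: [0.4606, -0.1695, 0.3004]
tool_rot: [-3.142, 0.0, 1.451]
force: [0.8, -0.3, 0.3]
grip_width: 0.0849
```

Run:
```python
from h import *
import pickle
im,m=grab('wrist','w1.png');pickle.dump(m,open('pics/w1.pkl','wb'))
cv2.imwrite('pics/w1b.png',cv2.resize(im,(800,600),interpolation=cv2.INTER_CUBIC))
s=bot.observe();print(s['position'],s['tool_rot'])
for p in [(.453,-.177,.06),(.63,-.217,.066),(.649,-.111,.066),(.646,.081,.066),(.49,.2235,.197)]: print(w2pix(m,p)*800/512)
```

```text
[ 0.46365875 -0.16359355  0.30104835] [ 3.13969012e+00 -2.34120329e-03  1.46318334e+00]
[395.84549943 262.89692117]
[602.34795886 285.34902971]
[626.99198737 156.87874619]
[ 623.60401401 -124.23095563]
[ 362.28852227 -539.13397529]
```

View pics/w1b.png

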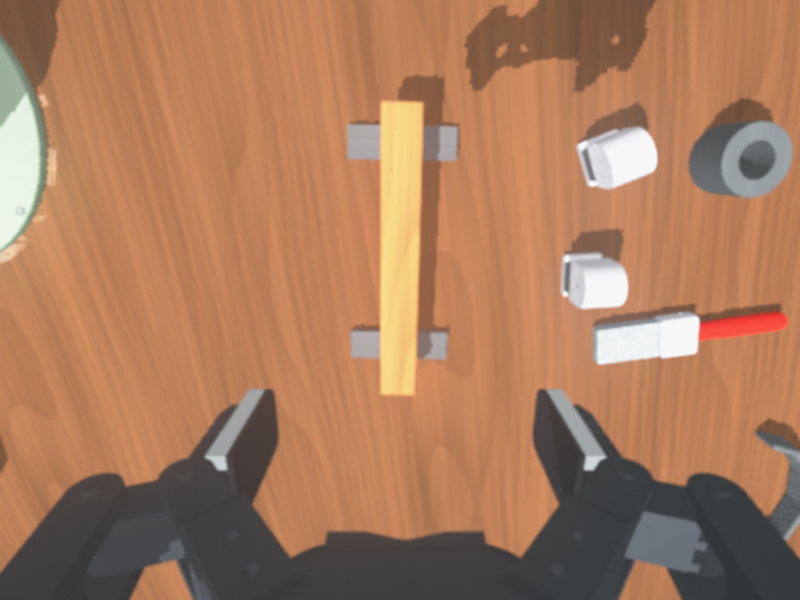

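The wrist view shows the rail with corners at (381,102), (423,101), (380,394) and (414,394), dies at (618,158) and (597,280), the sleeve at (745,158) and the brush.

Run:
```python
from h import *
import pickle
m=pickle.load(open('pics/w1.pkl','rb'))
im=cv2.imread('pics/w1.png');hsv=cv2.cvtColor(im,cv2.COLOR_BGR2HSV)
print(hsv[160,256],hsv[160,300])
mk=((hsv[...,2]>200)&(abs(hsv[...,0].astype(int)-hsv[160,256,0])<6)&(hsv[...,1]>100)).astype(np.uint8)
mk[:, :220]=0;mk[:,290:]=0;mk[256:]=0
n,l,st,c=cv2.connectedComponentsWithStats(mk);k=1+st[1:,4].argmax();print(st[k])
pts=cv2.findContours((l==k).astype(np.uint8),0,2)[0][0].reshape(-1,2)
W=np.array([pix2w(m,p,.06)[:2] for p in pts.astype(float)])
r=cv2.minAreaRect((W*1000).astype(np.float32));print(r)
C=np.array([pix2w(m,np.array(p)*.64,.06)[:2] for p in [(381,102),(423,101),(380,394),(414,394)]]);print(C.round(4),C.mean(0),np.linalg.norm(C[0]-C[1]),np.linalg.norm(C[2]-C[3]))
plan((.475,.05,.32,88),(.475,.15,.36,92))
```

```text
[ 20 126 245] [ 12 137 203]
[ 243   65   28  188 4580]
((455.7461853027344, -176.5323486328125), (257.8343505859375, 33.34745407104492), 82.09921264648438)
[[ 0.4577 -0.0474]
 [ 0.4905 -0.0507]
 [ 0.4218 -0.3023]
 [ 0.4541 -0.3062]] [ 0.45599389 -0.17665559] 0.03292610745627948 0.03253253427026115
(0.475, 0.05, 0.32, 88) slide [21.36 -1.16 -1.85] turn [ 0.11 -0.13 -4.17] dist 0.215
(0.475, 0.15, 0.36, 92) slide [ 9.99 -0.35 -4.  ] turn [ 0.  0. -4.] dist 0.108
```

Call:
arm_command --gripper '[8.5, 8.5, 8.5, 8.5, 8.5]' --slide '[[4.3, -0.2, -0.4], [8.5, -0.5, -0.8], [12.8, -0.7, -1.1], [17.1, -0.9, -1.5], [21.4, -1.2, -1.9]]' --turn '[[0, 0, -0.8], [0, 0, -1.7], [0, 0, -2.5], [0, 0, -3.3], [0, 0, -4.2]]'

```text
clock: 2.02
position: [0.4742, 0.0442, 0.3193]
tool_rot: [-3.141, 0.0, 1.521]
force: [0.4, -1.2, -0.5]
grip_width: 0.085
```

Call:
arm_command --gripper '[8.5, 8.5, 8.5, 8.5, 8.5]' --slide '[[4, -0.1, -1.5], [7, -0.2, -3], [10, -0.3, -4], [10, -0.3, -4], [10, -0.3, -4]]' --turn '[[0, 0, -1.5], [0, 0, -3], [0, 0, -4], [0, 0, -4], [0, 0, -4]]'

```text
clock: 2.65
position: [0.4763, 0.1423, 0.3589]
tool_rot: [-3.141, 0.0, 1.59]
force: [0.2, -0.8, -0.9]
grip_width: 0.0847
```

Run:
```python
from h import *
import pickle
im,m=grab('wrist','w2.png');pickle.dump(m,open('pics/w2.pkl','wb'))
cv2.imwrite('pics/w2b.png',cv2.resize(im,(800,600),interpolation=cv2.INTER_CUBIC))
s=bot.observe();print(s['position'],s['tool_rot'],abs(s['qd']).max())
```

```text
[0.47631255 0.14198882 0.35885436] [-3.14087678e+00  5.52926463e-04  1.58976903e+00] 0.006966860623292212
```

View pics/w2b.png

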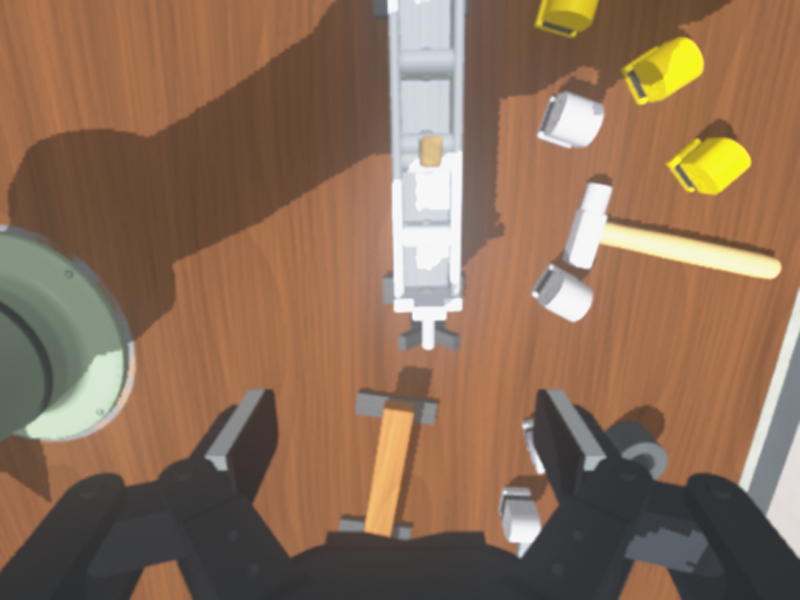

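The wrist view shows the cradle from above: grip top centred at (430.5,151), near pin end at (428,347). The hammer lies beside the die at (563,293), about one die-width away.

Run:
```python
from h import *
import pickle
m=pickle.load(open('pics/w2.pkl','rb'));im=cv2.imread('pics/w2.png')
hp=[pix2w(m,np.array(p)*.64,.197).round(4) for p in[(420,137),(441.5,137),(420,166),(441.5,166)]];print(hp,np.mean(hp,0))
print('pin',[pix2w(m,np.array(p)*.64,.15).round(4) for p in[(422,347),(434,347)]])
# white wall outer edges by row, z=.13
T=vision.camera_model('top');t=cv2.imread('pics/top0.png')
print('top pins',pix2w(T,(101.7,264.3),.15),pix2w(T,(241.9,262),.15),'handle top cam',pix2w(T,(95+355/4.9,240+(238-125)/4.9),.195))
g=cv2.cvtColor(im,cv2.COLOR_BGR2GRAY)
for v in(20,60,130,160,180):
    row=g[v,235:310].astype(int);d=np.diff(row);print(v,235+d.argmax(),235+d.argmin(),[pix2w(m,(235.5+k,v),.13)[:2].round(4) for k in(d.argmax(),d.argmin())])
cv2.imwrite('pics/h.png',cv2.resize(im[60:200,225:325],None,fx=4,fy=4,interpolation=cv2.INTER_CUBIC))
```

```text
[array([0.4851, 0.2339, 0.197 ]), array([0.4988, 0.2342, 0.197 ]), array([0.4856, 0.2161, 0.197 ]), array([0.4995, 0.2164, 0.197 ])] [0.49225 0.22515 0.197  ]
pin [array([0.4931, 0.0685, 0.15  ]), array([0.5033, 0.0687, 0.15  ])]
top pins [0.48586177 0.3821436  0.15      ] [0.495586   0.06991052 0.15      ] handle top cam [0.49084429 0.22323418 0.195     ]
20 248 296 [array([0.462 , 0.3098]), array([0.5169, 0.311 ])]
60 249 296 [array([0.4635, 0.2672]), array([0.5191, 0.2683])]
130 250 295 [array([0.4656, 0.1855]), array([0.5224, 0.1866])]
160 251 294 [array([0.4673, 0.1471]), array([0.5233, 0.1482])]
180 251 293 [array([0.4675, 0.1201]), array([0.5235, 0.1212])]
```

View pics/h.png

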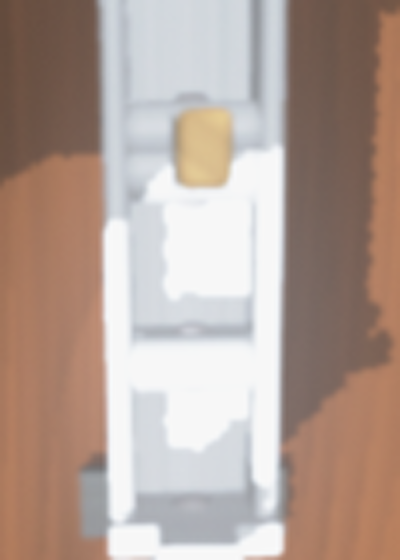

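Run:
```python
from h import *
plan((.4923,.225,.235,92),(.4923,.225,.162,92))
```

```text
(0.4923, 0.225, 0.235, 92) slide [ 8.28  1.76 12.38] turn [-0.04  0.03 -0.91] dist 0.15
(0.4923, 0.225, 0.162, 92) slide [ 0.  -0.   7.3] turn [0. 0. 0.] dist 0.073
```

Call:
arm_command --gripper '[8.5, 8.5, 8.5, 8.5, 8.5]' --slide '[[2.8, 0.6, 4], [5.6, 1.2, 8], [8.28, 1.76, 12.38], [8.28, 1.76, 12.38], [8.28, 1.76, 12.38]]' --turn '[[0, 0, -0.3], [0, 0, -0.6], [0, 0, -0.9], [0, 0, -0.9], [0, 0, -0.9]]'

```text
clock: 3.32
position: [0.4926, 0.2252, 0.2359]
tool_rot: [3.141, 0.0, 1.606]
force: [-0.1, -0.2, -0.4]
grip_width: 0.0851
```

Call:
arm_command --gripper '[8.5, 8.5, 7, 5, 4]' --slide '[[0, 0, 2.5], [0, 0, 5], [0, 0, 7.3], [0, 0, 7.3], [0, 0, 7.3]]' --turn '[[0, 0, 0], [0, 0, 0], [0, 0, 0], [0, 0, 0], [0, 0, 0]]'

```text
clock: 3.95
position: [0.4931, 0.2259, 0.1641]
tool_rot: [3.14, -0.0, 1.606]
force: [0.3, 0.0, 0.3]
grip_width: 0.0403
```

Call:
arm_command --gripper '[3, 2, 1.2, 0.8, 0.8]' --slide '[[0, 0, 0], [0, 0, 0], [0, 0, 0], [0, 0, 0], [0, 0, 0]]' --turn '[[0, 0, 0], [0, 0, 0], [0, 0, 0], [0, 0, 0], [0, 0, 0]]' --force 90

```text
clock: 4.58
position: [0.4919, 0.2261, 0.163]
tool_rot: [-3.141, 0.0, 1.607]
force: [-6.1, -2.6, 10.5]
grip_width: 0.0128
```

Run:
```python
from h import *
import pickle
im,m=grab('wrist','w3.png');pickle.dump(m,open('pics/w3.pkl','wb'))
s=bot.observe();print(s['position'],s['tool_rot'],s['force'],s['moment'],s['grip_width'])
```

```text
[0.49185237 0.22612324 0.16298054] [-3.14109797e+00  4.10798006e-04  1.60675999e+00] [-5.52048636 -1.73716714 10.47427955] [-0.40449727  1.42104771 -0.01462119] 0.01286272039929955
```

Call:
arm_command --gripper '[0.8, 0.8, 0.8, 0.8, 0.8]' --slide '[[0, 0, -0.7], [0, 0, -1.7], [0, 0, -3], [0, 0, -4.5], [0, 0, -6]]' --turn '[[0, 0, 0], [0, 0, 0], [0, 0, 0], [0, 0, 0], [0, 0, 0]]'

```text
clock: 5.25
position: [0.4924, 0.2262, 0.2238]
tool_rot: [3.141, -0.0, 1.607]
force: [-0.1, -0.3, -8.3]
grip_width: 0.0127
```

Call:
arm_command --gripper '[0.8, 0.8, 0.8, 0.8, 0.8]' --slide '[[0, 0, -1.5], [0, 0, -3], [0, 0, -4.2], [0, 0, -5], [0, 0, -5]]' --turn '[[0, 0, 0], [0, 0, 0], [0, 0, 0], [0, 0, 0], [0, 0, 0]]'

```text
clock: 5.88
position: [0.4924, 0.2262, 0.2729]
tool_rot: [3.141, -0.0, 1.607]
force: [-0.9, -0.1, -8.8]
grip_width: 0.0126
```

Run:
```python
from h import *
import pickle
im,m=grab('wrist','w4.png');pickle.dump(m,open('pics/w4.pkl','wb'))
sc,ms=grab('scene','s4.png')
s=bot.observe();print(s['position'],s['tool_rot'],s['force'],s['moment'],s['grip_width'])
a=cv2.resize(im,(400,300));b=cv2.resize(im,(400,300))
cv2.imwrite('pics/s4b.png',np.vstack([cv2.resize(sc[90:290,200:460],(780,600))[:600]]))
```

```text
[0.49212598 0.22599144 0.27212572] [-3.14103313e+00  2.34766638e-04  1.60667302e+00] [ 0.42938328  0.36500896 -8.02654711] [-0.0629067  -0.06764472 -0.01937393] 0.012481616247022887
```

View pics/w4.png

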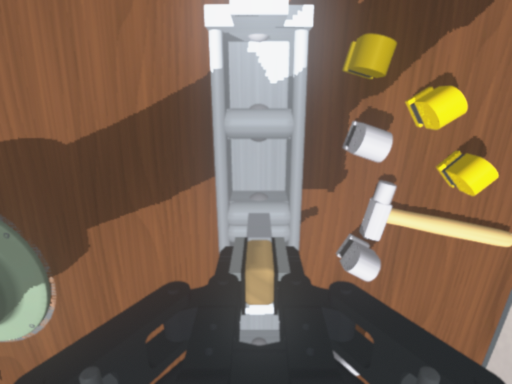

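Cradle held level (8 N, which fits 0.7 kg plus change). Now measure its pose in the tool frame, and re-measure the rail from a nearer, settled view.

Run:
```python
from h import *
import pickle
m=pickle.load(open('pics/w4.pkl','rb'));im=cv2.imread('pics/w4.png');g=cv2.cvtColor(im,cv2.COLOR_BGR2GRAY)
p=np.array([.49212598,.22599144,.27212572]);psi=1.606673
ax=np.array([np.cos(psi),np.sin(psi)]);ay=np.array([np.sin(psi),-np.cos(psi)])
def tool(uv,dz):
    w=pix2w(m,uv,p[2]+dz)[:2]-p[:2];return np.round([w@ax*1000,w@ay*1000],1)
for v in(10,16,22): 
    d=np.diff(g[v,180:340].astype(int));print(v,180+d.argmax(),180+d.argmin(),tool((180.5+d.argmax(),v),-.003),tool((180.5+d.argmin(),v),-.003))
for v in(60,100,140,180,210): 
    d=np.diff(g[v,180:340].astype(int));print(v,180+d.argmax(),180+d.argmin(),tool((180.5+d.argmax(),v),-.04),tool((180.5+d.argmin(),v),-.04))
print('plate inner/outer',[tool((u,v),-.003) for u,v in[(260,28),(215,5),(302,5)]])
print(g[0:32,215],g[0:32,303])
plan((.47,.03,.272,85),(.4557,-.1766,.272,82.1),start=(.4922,.226,.272,92.05))
```

```text
10 203 313 [118.9 -23.8] [118.9  25.5]
16 203 313 [116.5 -23.9] [116.5  25.6]
22 203 312 [114. -24.] [114.   25.3]
60 209 306 [102.6 -27.8] [102.5  28.9]
100 211 305 [ 80.1 -27.7] [80.1 29.3]
140 213 303 [ 56.  -27.6] [55.9 29.1]
180 215 301 [ 29.9 -27.5] [29.8 29. ]
210 216 300 [  8.7 -27.9] [ 8.6 29.3]
plate inner/outer [array([111.4,   1.5]), array([120.9, -18.5]), array([120.9,  20.3])]
[130 130 130 150 214 244 246 246 246 246 246 246 246 246 246 246 246 246
 246 246 246 246 246 246 246 245 222 185 184 220 244 246] [112 112 112 119 160 219 236 244 245 245 245 246 246 246 246 246 246 246
 246 246 246 246 246 246 246 245 231 184 180 213 239 245]
(0.47, 0.03, 0.272, 85) slide [-19.51  -2.92  -0.  ] turn [ 0.   -0.    7.05] dist 0.197
(0.4557, -0.1766, 0.272, 82.1) slide [-20.71   0.38   0.  ] turn [-0.  -0.   2.9] dist 0.207
```

Run:
```python
from h import *
import pickle
m=pickle.load(open('pics/w2.pkl','rb'));im=cv2.imread('pics/w2.png');hsv=cv2.cvtColor(im,cv2.COLOR_BGR2HSV).astype(int)
mk=((hsv[...,2]>185)&(hsv[...,0]>14)&(hsv[...,0]<26)).astype(np.uint8)
C=[]
for v in range(270,340,10):
    u=np.flatnonzero(mk[v,220:280])+220
    if len(u)<10: continue
    a,b=pix2w(m,(u[0]-.5,v),.06),pix2w(m,(u[-1]+.5,v),.06);c=(a+b)/2
    y=c[1]+.1766;print(v,u[0],u[-1],c[:2].round(4),'w',(b-a)[0].round(4));C.append(c[:2])
C=np.array(C);k=np.polyfit(C[:,1],C[:,0],1);print(np.degrees(np.arctan(-k[0])),'x at -.1766',np.polyval(k,-.1766))
t=vision.camera_model('top')
P=[pix2w(t,p,.06)[:2] for p in[(293.6,266.9),(292.6,280),(400.9,281.7),(399.5,294.8)]];print(np.mean(P,0),P)
```

```text
270 245 262 [ 0.4713 -0.0634] w 0.0318
280 243 260 [ 0.468  -0.0842] w 0.0322
290 242 258 [ 0.4655 -0.1056] w 0.0308
300 240 256 [ 0.462  -0.1277] w 0.0313
310 238 254 [ 0.4584 -0.1504] w 0.0317
320 237 253 [ 0.4565 -0.1737] w 0.0322
330 235 250 [ 0.4518 -0.1979] w 0.0308
-8.03850204358433 x at -.1766 0.45518922282785024
[ 0.4528121 -0.1763109] [array([ 0.48617601, -0.0491927 ]), array([ 0.45529233, -0.0467004 ]), array([ 0.45038148, -0.30684631]), array([ 0.41939859, -0.30250419])]
```

Run:
```python
from h import *
plan((.472,.03,.272,87),(.455,-.176,.272,82.0),(.455,-.176,.145,82.0))
```

```text
(0.472, 0.03, 0.272, 87) slide [-19.51  -2.71   0.02] turn [-0.03  0.01  5.06] dist 0.197
(0.455, -0.176, 0.272, 82.0) slide [-20.66  -0.62  -0.  ] turn [ 0. -0.  5.] dist 0.207
(0.455, -0.176, 0.145, 82.0) slide [ 0.  -0.  12.7] turn [0. 0. 0.] dist 0.127
```

Call:
arm_command --gripper '[0.8, 0.8, 0.8, 0.8, 0.8]' --slide '[[-2, -0.3, 0], [-6, -0.8, 0], [-10.5, -1.5, 0], [-15, -2.1, 0], [-19.5, -2.7, 0]]' --turn '[[0, 0, 0.5], [0, 0, 1.6], [0, 0, 2.8], [0, 0, 4], [0, 0, 5.1]]'

```text
clock: 6.6
position: [0.4715, 0.0281, 0.2722]
tool_rot: [-3.141, 0.0, 1.516]
force: [1.7, -0.7, -8.3]
grip_width: 0.0128
```

Call:
arm_command --gripper '[0.8, 0.8, 0.8, 0.8, 0.8]' --slide '[[-5, -0.15, 0], [-10, -0.3, 0], [-15, -0.45, 0], [-19, -0.57, 0], [-20.66, -0.62, 0]]' --turn '[[0, 0, 1.2], [0, 0, 2.4], [0, 0, 3.6], [0, 0, 4.6], [0, 0, 5]]'

```text
clock: 7.22
position: [0.4539, -0.1785, 0.2721]
tool_rot: [-3.141, 0.001, 1.427]
force: [-0.9, 0.3, -8.7]
grip_width: 0.0127
```

Call:
arm_command --gripper '[0.8, 0.8, 0.8, 0.8, 0.8]' --slide '[[0, 0, 2], [0, 0, 6], [0, 0, 10], [0, 0, 12], [0, 0, 12]]' --turn '[[0, 0, 0], [0, 0, 0], [0, 0, 0], [0, 0, 0], [0, 0, 0]]'

```text
clock: 7.85
position: [0.4542, -0.1752, 0.1514]
tool_rot: [-3.139, -0.001, 1.431]
force: [0.7, 0.6, -7.6]
grip_width: 0.0131
```

Run:
```python
from h import *
im,m=grab('wrist','w5.png');t,mt=grab('top','t5.png')
s=bot.observe();print(s['position'],s['tool_rot'],s['force'],s['moment'],s['grip_width'])
plan((.455,-.176,.1385,82.0))
o=np.vstack([cv2.resize(im[:300],(683,400)),cv2.resize(t[230:320,270:430],(355,200))[:, :355] if 0 else cv2.copyMakeBorder(cv2.resize(t[230:320,270:430],(355,200)),0,0,0,328,cv2.BORDER_CONSTANT)])
cv2.imwrite('pics/w5b.png',o)
```

```text
[ 0.45537943 -0.17565     0.15315128] [ 3.14109055e+00 -5.96526945e-05  1.43056904e+00] [ 0.74060954 -0.52858949 -8.43164116] [ 0.02352256 -0.01077598 -0.03001667] 0.012686452736438753
(0.455, -0.176, 0.1385, 82.0) slide [-0.04 -0.03  1.47] turn [ 0.03 -0.   -0.03] dist 0.015
```

View pics/w5b.png

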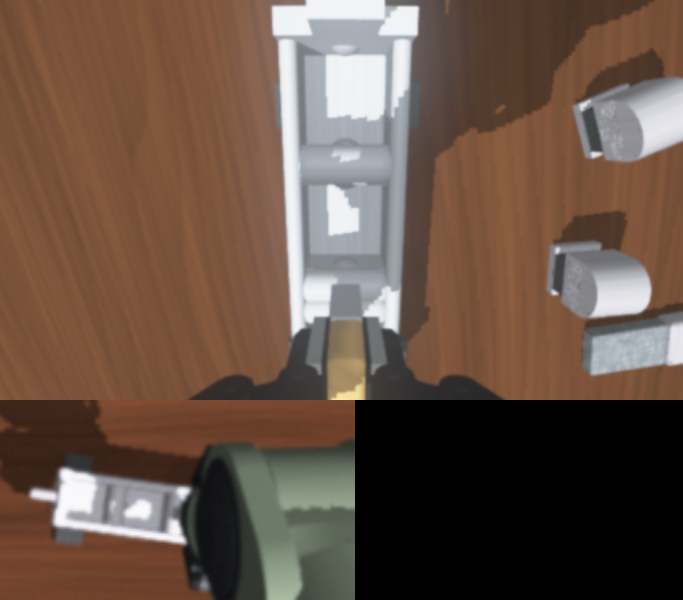

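Both rail feet show evenly on the two sides of the cradle, so the lateral alignment looks right. Lowering to contact.

Call:
arm_command --gripper '[0.8, 0.8, 0.8, 0.8, 0.8]' --slide '[[-0.04, -0.03, 0.6], [-0.04, -0.03, 1.2], [-0.04, -0.03, 1.5], [-0.04, -0.03, 1.7], [-0.04, -0.03, 1.7]]' --turn '[[0, 0, 0], [0, 0, 0], [0, 0, 0], [0, 0, 0], [0, 0, 0]]'

```text
clock: 8.57
position: [0.4548, -0.176, 0.1354]
tool_rot: [-3.141, -0.0, 1.43]
force: [-0.6, 0.4, -8.4]
grip_width: 0.0127
```

Call:
arm_command --gripper '[0.8, 0.8, 0.8, 0.8]' --slide '[[0, 0, 0.1], [0, 0, 0.2], [0, 0, 0.3], [0, 0, 0.3]]' --turn '[[0, 0, 0], [0, 0, 0], [0, 0, 0], [0, 0, 0]]'

```text
clock: 9.07
position: [0.455, -0.1761, 0.1335]
tool_rot: [3.141, 0.001, 1.43]
force: [-7.0, 2.2, 17.6]
grip_width: 0.0126
```

Call:
arm_command --gripper '[0.8, 0.8, 1.0]' --slide '[[0, 0, -0.08], [0, 0, -0.1], [0, 0, -0.1]]' --turn '[[0, 0, 0], [0, 0, 0], [0, 0, 0]]'

```text
clock: 9.45
position: [0.4549, -0.1761, 0.1335]
tool_rot: [3.141, 0.0, 1.43]
force: [-0.9, -0.5, -2.6]
grip_width: 0.013
```

Call:
arm_command --gripper '[1.5, 2, 3, 5, 8]' --slide '[[0, 0, 0], [0, 0, 0], [0, 0, 0], [0, 0, -1], [0, 0, -2]]' --turn '[[0, 0, 0], [0, 0, 0], [0, 0, 0], [0, 0, 0], [0, 0, 0]]'

```text
clock: 10.07
position: [0.4549, -0.176, 0.1544]
tool_rot: [3.141, -0.0, 1.43]
force: [0.9, -0.3, -1.0]
grip_width: 0.0653
```

Call:
arm_command --gripper '[8.5, 8.5, 8.5, 8.5, 8.5]' --slide '[[0, 0, -5], [0, 0, -10], [-1, 0, -15], [-4, 0, -18], [-6, 0, -18]]' --turn '[[0, 0, 0], [0, 0, 0], [0, 0, 0], [0, 0, 0], [0, 0, 0]]'

```text
clock: 10.7
position: [0.4468, -0.2367, 0.3366]
tool_rot: [3.137, 0.002, 1.43]
force: [-0.4, 0.7, -1.2]
grip_width: 0.0849
```

Call:
arm_command --gripper '[8.5, 8.5]' --slide '[[0, 0, 0], [0, 0, 0]]' --turn '[[0, 0, 0], [0, 0, 0]]'

```text
clock: 10.95
position: [0.4464, -0.2346, 0.3337]
tool_rot: [-3.142, -0.0, 1.431]
force: [0.2, -0.2, -0.1]
grip_width: 0.085
```

Run:
```python
from h import *
import pickle
im,m=grab('wrist','w6.png');pickle.dump(m,open('pics/w6.pkl','wb'))
s=bot.observe();print(s['position'],s['tool_rot'],s['force'],abs(s['qd']).max())
cv2.imwrite('pics/w6b.png',cv2.resize(im,(800,600),interpolation=cv2.INTER_CUBIC))
```

```text
[ 0.44645205 -0.2345451   0.33357712] [-3.14143460e+00 -3.80144617e-04  1.43141379e+00] [ 0.2569101   1.18690863 -0.25828106] 0.004722775135858474
```

View pics/w6b.png

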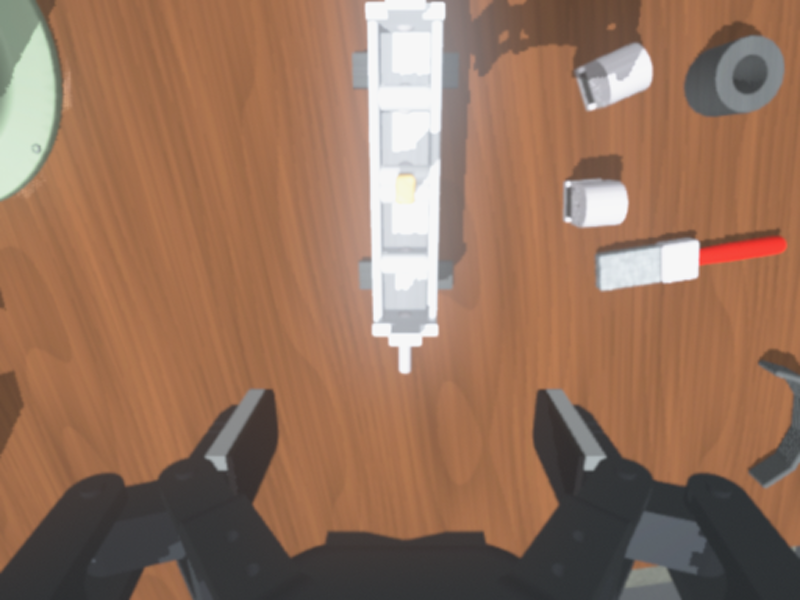

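The cradle stands on the rail and the rail's feet show equally on each side (15 px and 16 px). The grip is at (405,188) and the near pin tip at (405,372). Next, measure it and move above the right-hand pair of dies for a close look.

Run:
```python
from h import *
import pickle
m=pickle.load(open('pics/w6.pkl','rb'));im=cv2.imread('pics/w6.png');g=cv2.cvtColor(im,cv2.COLOR_BGR2GRAY).astype(int)
print('handle',pix2w(m,np.array((405,188))*.64,.167)[:2].round(4),'pin tip',pix2w(m,np.array((405,372))*.64,.12)[:2].round(4))
C=[]
for v in list(range(30,200,8)):
    d=np.diff(g[v,225:292]);
    a,b=[pix2w(m,(225.5+k,v),.098)[:2] for k in(d.argmax(),d.argmin())]
    if .054<np.linalg.norm(b-a)<.06: C.append((a+b)/2)
C=np.array(C);k=np.polyfit(C[:,1],C[:,0],1);print(len(C),'yaw',np.degrees(np.arctan(-k[0])),'x at -.1766',np.polyval(k,-.1766), np.std(C[:,0]-np.polyval(k,C[:,1])))
plan((.62,-.21,.22,83))
```

```text
handle [ 0.4559 -0.1756] pin tip [ 0.4337 -0.3334]
21 yaw -8.063065890838576 x at -.1766 0.4552720799171601 0.0003036316679992376
(0.62, -0.21, 0.22, 83) slide [ 4.84 16.85 11.36] turn [-0.01 -0.02 -0.99] dist 0.209
```

Call:
arm_command --gripper '[8.5, 8.5, 8.5, 8.5, 8.5]' --slide '[[1.2, 4.2, 2.8], [2.4, 8.4, 5.6], [3.6, 12.6, 8.5], [4.8, 16.9, 11.4], [4.8, 16.9, 11.4]]' --turn '[[0, 0, 0], [0, 0, 0], [0, 0, 0], [0, 0, 0], [0, 0, 0]]'

```text
clock: 11.62
position: [0.6216, -0.2085, 0.216]
tool_rot: [-3.138, -0.003, 1.434]
force: [-0.9, 0.6, 1.2]
grip_width: 0.0854
```

Call:
arm_command --gripper '[8.5, 8.5]' --slide '[[0, 0, 0], [0, 0, 0]]' --turn '[[0, 0, 0], [0, 0, 0]]'

```text
clock: 11.88
position: [0.6201, -0.2119, 0.2207]
tool_rot: [3.14, 0.001, 1.43]
force: [-0.0, -0.1, 0.2]
grip_width: 0.0851
```

Run:
```python
from h import *
import pickle
im,m=grab('wrist','w7.png');pickle.dump(m,open('pics/w7.pkl','wb'))
s=bot.observe();print(s['position'],s['tool_rot'],s['force'],abs(s['qd']).max())
print([w2pix(m,p) for p in[(.63,-.217,.066),(.649,-.111,.066)]])
cv2.imwrite('pics/w7b.png',cv2.resize(im[0:300],(800,469),interpolation=cv2.INTER_CUBIC))
```

```text
[ 0.6201009  -0.2120627   0.22072238] [3.14023977e+00 6.67729386e-04 1.42971500e+00] [-0.10279873  0.53193933 -0.50894035] 0.0032941228822930134
[array([267.80909708, 181.9343109 ]), array([272.8134817 ,  73.79442168])]
```

View pics/w7b.png

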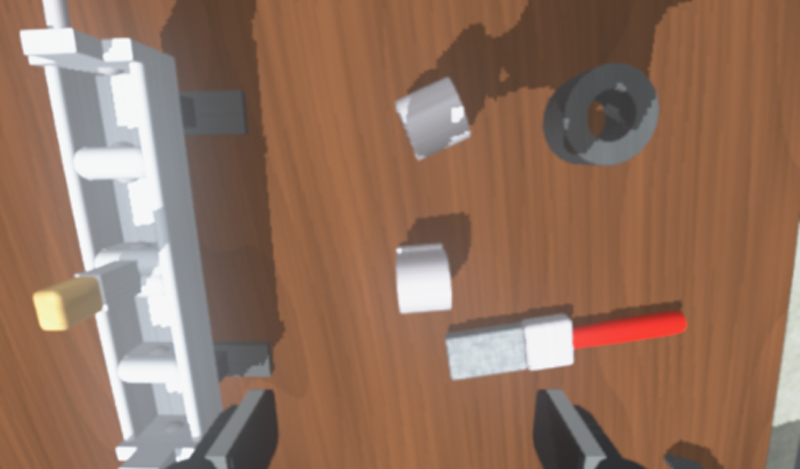

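Dies are at (423,278) and (433,118) in this view, with the sleeve, brush and standing cradle also visible. I need the dies' axis direction, so one enlarged montage.

Run:
```python
from h import *
w5=cv2.imread('pics/w5.png');w7=cv2.imread('pics/w7.png');w4=cv2.imread('pics/w4.png')
f=lambda im,x,y,w: cv2.resize(im[y:y+w,x:x+w],(300,300),interpolation=cv2.INTER_CUBIC)
a=np.hstack([f(w5,405,165,85),f(w5,425,45,85)]);
b=np.hstack([f(w7,240,145,65),f(w7,245,42,65)])
o=np.vstack([a,b]);o=np.hstack([o,np.zeros((600,200,3),np.uint8)])
o[:200,600:]=cv2.resize(w4[112:172,335:395],(200,200),interpolation=cv2.INTER_CUBIC);o[200:400,600:]=cv2.resize(w4[228:288,330:390],(200,200),interpolation=cv2.INTER_CUBIC)
cv2.imwrite('pics/m8.png',o)
```

```text
(no output)
```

View pics/m8.png

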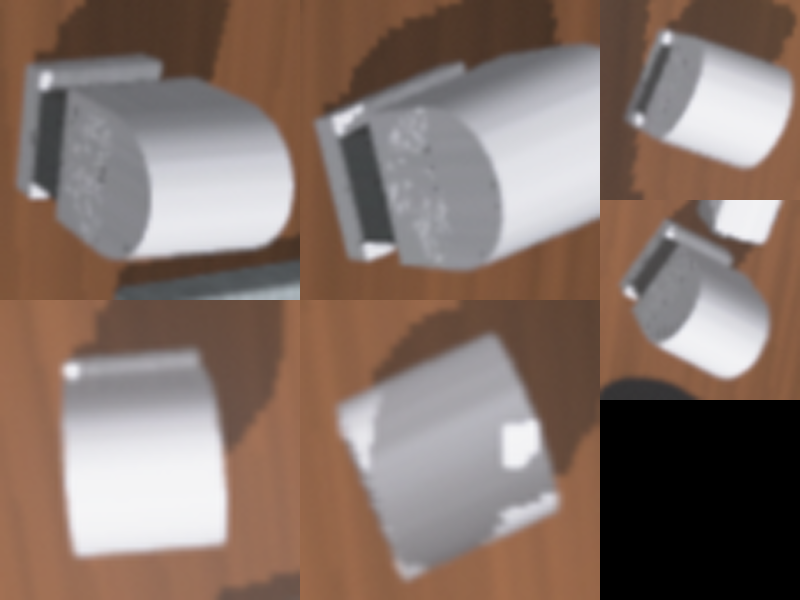

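The D-shaped flat x faces point toward the base, so each die's x axis runs roughly along world x. I'll fit a silhouette model for exact poses.

```bash
cat >> h.py <<'E'
from scipy.optimize import minimize
_t=np.linspace(0,np.pi,13)
_pr=[(-20,0),(20,0)]+[(20*np.cos(a),46+20*np.sin(a)) for a in _t]
DIE=np.array([(x,y,z) for x in(-18,18) for y,z in _pr])/1000
def diehull(m,x,y,yaw,z0=0):
    P=R.from_euler('z',yaw,degrees=True).apply(DIE)+[x,y,z0]
    return cv2.convexHull(np.array([w2pix(m,p) for p in P],np.float32))
def fitdie(im,m,x,y,yaw,rad=45,cut=None,S=8):
    c=w2pix(m,(x,y,.03));x0,y0=(c-rad).astype(int);x0=max(x0,0);y0=max(y0,0)
    sub=cv2.resize(im[y0:y0+2*rad,x0:x0+2*rad],None,fx=S,fy=S,interpolation=cv2.INTER_LINEAR)
    h=cv2.cvtColor(sub,cv2.COLOR_BGR2HSV);mk=((h[...,1]<70)&(h[...,2]>45)).astype(np.uint8)
    if cut is not None: mk=cut(mk,x0,y0,S)
    n,l,st,ce=cv2.connectedComponentsWithStats(mk)
    d=[(-st[k,4] if np.hypot(*(ce[k]/S-(c-(x0,y0))))<rad*.7 else 0) for k in range(1,n)]
    mk=(l==1+int(np.argmin(d))).astype(np.uint8)
    mk=cv2.morphologyEx(mk,cv2.MORPH_CLOSE,np.ones((5*S,5*S)))
    def iou(q):
        hl=(diehull(m,*(q*[.001,.001,1]))[:,0]-(x0,y0)+.5)*S-.5
        t=np.zeros_like(mk);cv2.fillConvexPoly(t,np.round(hl*16).astype(np.int32),1,shift=4)
        return 1-(t&mk).sum()/max((t|mk).sum(),1)
    best=None
    for dy in(-20,0,20):
        r=minimize(iou,[x*1000,y*1000,yaw+dy],method='Nelder-Mead',options=dict(initial_simplex=[[x*1000+a,y*1000+b,yaw+dy+e] for a,b,e in[(-4,-4,-6),(8,0,0),(0,8,0),(0,0,8)]],xatol=.02,fatol=1e-5))
        if best is None or r.fun<best.fun: best=r
    return best.x.round(2),round(1-best.fun,3)
E
python3 - <<'E'
from h import *
import pickle
L=lambda n:(cv2.imread(f'pics/{n}.png'),pickle.load(open(f'pics/{n}.pkl','rb')))
A=(.649,-.111,16);B=(.63,-.217,-4);C=(.633,.254,-20);D=(.646,.081,-28)
for n,ds in(('w7','AB'),('w6','AB'),('w1','AB'),('w4','CD'),('w2','CD')):
    im,m=L(n)
    for d in ds: print(n,d,*fitdie(im,m,*globals()[d]))
t=cv2.imread('pics/top0.png');m=vision.camera_model('top')
for d in 'ABCD': print('top',d,*fitdie(t,m,*globals()[d],rad=22))
E
```

```text
w7 A [ 654.06 -111.73   16.16] 0.951
w7 B [ 633.66 -222.07   -1.24] 0.906
w6 A [ 655.11 -111.83   20.21] 0.937
w6 B [ 634.47 -222.69    0.86] 0.943
w1 A [ 654.93 -112.13   19.43] 0.937
w1 B [ 634.43 -223.18   -3.6 ] 0.937
w4 C [635.33 259.73 -17.41] 0.93
w4 D [649.72  82.57 -25.9 ] 0.943
w2 C [635.53 259.79 -17.91] 0.931
w2 D [649.79  82.97 -24.14] 0.93
top A [ 652.85 -112.06   12.85] 0.92
top B [ 632.18 -222.71   -6.06] 0.937
top C [634.91 260.45 -12.47] 0.921
top D [647.99  83.91 -24.33] 0.614
```

Run:
```python
from h import *
plan((.6340,-.2225,.12,87.5),(.6340,-.2225,.039,87.5))
```

```text
(0.634, -0.2225, 0.12, 87.5) slide [-0.83  1.51 10.07] turn [ 0.08  0.04 -5.58] dist 0.102
(0.634, -0.2225, 0.039, 87.5) slide [ 0.  -0.   8.1] turn [0. 0. 0.] dist 0.081
```

Call:
arm_command --gripper '[8, 7, 6, 6, 6]' --slide '[[-0.3, 0.5, 3.5], [-0.6, 1, 7], [-0.83, 1.51, 10.07], [-0.83, 1.51, 10.07], [-0.83, 1.51, 10.07]]' --turn '[[0.03, 0.01, -2], [0.06, 0.03, -4], [0.08, 0.04, -5.6], [0.08, 0.04, -5.6], [0.08, 0.04, -5.6]]'

```text
clock: 12.55
position: [0.6346, -0.2221, 0.1206]
tool_rot: [3.141, -0.0, 1.527]
force: [0.3, 0.9, 0.3]
grip_width: 0.0603
```

Call:
arm_command --gripper '[6, 6, 6, 6, 5]' --slide '[[0, 0, 3], [0, 0, 6], [0, 0, 8.1], [0, 0, 8.1], [0, 0, 8.1]]' --turn '[[0, 0, 0], [0, 0, 0], [0, 0, 0], [0, 0, 0], [0, 0, 0]]'

```text
clock: 13.18
position: [0.6349, -0.222, 0.0392]
tool_rot: [3.141, -0.0, 1.528]
force: [1.6, -0.3, -0.2]
grip_width: 0.05
```

Call:
arm_command --gripper '[4, 3.3, 3, 3, 3]' --slide '[[0, 0, 0], [0, 0, 0], [0, 0, 0], [0, 0, 0], [0, 0, 0]]' --turn '[[0, 0, 0], [0, 0, 0], [0, 0, 0], [0, 0, 0], [0, 0, 0]]' --force 80

```text
clock: 13.8
position: [0.6343, -0.2221, 0.0391]
tool_rot: [-3.141, -0.0, 1.528]
force: [-5.4, 1.3, 11.1]
grip_width: 0.0347
```

Call:
arm_command --gripper '[3, 3, 3, 3, 3]' --slide '[[0, 0, -2], [0, 0, -6], [0, 0, -11], [0, 0, -14], [0, 0, -14]]' --turn '[[0, 0, 0], [0, 0, 0], [0, 0, 0], [0, 0, 0], [0, 0, 0]]'

```text
clock: 14.42
position: [0.6355, -0.2223, 0.1815]
tool_rot: [3.138, 0.001, 1.528]
force: [-0.8, -0.2, -2.8]
grip_width: 0.0349
```

Run:
```python
from h import *
s=bot.observe();print(s['position'],s['tool_rot'],s['force'],s['moment'],s['grip_width'])
im,m=grab('wrist','w9.png');
cv2.imwrite('pics/w9b.png',im)
b=R.from_euler('z',-8.05,degrees=True)
for k,o in enumerate((-.0966,-.0362,.0362,.0966)): print(k,b.apply([0,o,0])+[.455,-.176,.066])
plan((.52,-.1825,.18,82))
```

```text
[ 0.63552961 -0.22226892  0.18151309] [3.13812402e+00 5.19720770e-04 1.52792424e+00] [-0.80633809 -0.23430439 -2.83932476] [-0.00025509  0.00772849  0.01205774] 0.0348756423722276
0 [ 0.4414724  -0.27164813  0.066     ]
1 [ 0.44993065 -0.21184329  0.066     ]
2 [ 0.46006935 -0.14015671  0.066     ]
3 [ 0.4685276  -0.08035187  0.066     ]
(0.52, -0.1825, 0.18, 82) slide [  3.47 -11.62  -0.07] turn [ 0.04 -0.    5.55] dist 0.121
```

View pics/w9b.png

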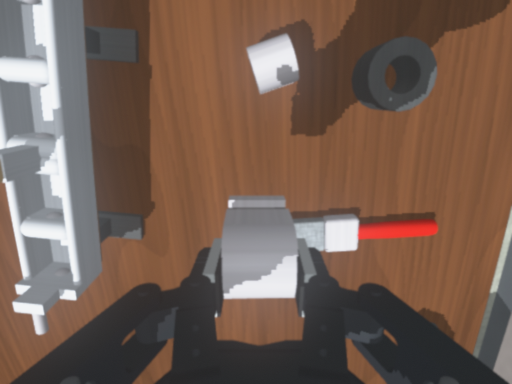

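Die B is held squarely. Go above bay 0, entering from the +x side.

Run:
```python
from h import *
s=bot.observe();m=vision.camera_model('wrist');p=s['position'];r=R.from_euler('xyz',s['tool_rot'])
# tool coords: die x->tool y, die +y -> tool x ; z down
for x,y,z in[(-18,20,0),(18,20,0),(-18,20,9),(18,20,9),(-18,20,46),(-18,14,60),(18,14,60)]:
    print((x,y,z),w2pix(m,p+r.apply(np.array([y,x,39-z])/1000)).round(1))
im=cv2.imread('pics/w9.png');g=cv2.cvtColor(im,cv2.COLOR_BGR2GRAY);print(g[185:225,257])
print(g[200,215:300])
plan((.4415,-.2716,.185,82))
```

```text
(-18, 20, 0) [230.6 194.9]
(18, 20, 0) [285.  194.9]
(-18, 20, 9) [229.3 199.4]
(18, 20, 9) [286.3 199.3]
(-18, 20, 46) [222.4 223.1]
(-18, 14, 60) [219.4 246.8]
(18, 14, 60) [295.7 246.7]
[102 102 103 102 102 102 102 101  99 100 108 115 119 120 125 141 149 151
 152 151 151 146 125 108 114 120 121 121 121 120 121 121 122 121 122 122
 121 122 122 123]
[112 113 111 109 107 105 106 106 104 101 100 102 118 159 196 213 219 219
 213 186 152 141 142 143 145 144 143 141 139 138 138 140 140 141 143 141
 141 141 141 141 141 141 141 141 141 142 143 143 144 144 143 143 142 141
 141 142 142 143 142 141 141 141 141 142 142 143 144 144 144 141 129 112
 103 102 101 103 105 106 106 104 103 105 106 106 105]
(0.4415, -0.2716, 0.185, 82) slide [ -5.77 -19.08  -0.58] turn [ 0.04 -0.    5.55] dist 0.199
```

Call:
arm_command --gripper '[3, 3, 3, 3, 3]' --slide '[[-1, -3.2, -0.2], [-2.5, -8.2, -0.4], [-4, -13.2, -0.6], [-5.3, -17.6, -0.6], [-5.77, -19.08, -0.6]]' --turn '[[0, 0, 1], [0, 0, 2.4], [0, 0, 3.9], [0, 0, 5.2], [0, 0, 5.6]]'

```text
clock: 15.1
position: [0.4383, -0.2723, 0.1835]
tool_rot: [-3.138, -0.0, 1.428]
force: [0.8, 0.2, -2.9]
grip_width: 0.0349
```

Call:
arm_command --gripper '[3, 3]' --slide '[[0, 0, 0], [0, 0, 0]]' --turn '[[0, 0, 0], [0, 0, 0]]'

```text
clock: 15.35
position: [0.4422, -0.2709, 0.1838]
tool_rot: [-3.141, -0.001, 1.431]
force: [1.1, -0.5, -2.4]
grip_width: 0.0347
```

Run:
```python
from h import *
import pickle
im,m=grab('wrist','w10.png');pickle.dump(m,open('pics/w10.pkl','wb'))
s=bot.observe();print(s['position'],s['tool_rot'],s['force'],abs(s['qd']).max())
o=cv2.resize(im,(800,600),interpolation=cv2.INTER_CUBIC)
b=R.from_euler('z',-8.05,degrees=True)
def dot(p,c):
    q=w2pix(m,b.apply(p)+[.455,-.176,.06])
    cv2.drawMarker(o,tuple(np.round(((q+.5)*1.5625-.5)).astype(int)),c,cv2.MARKER_CROSS,9,1);return q.round(1)
# predicted: end plate outer top, partitions wall faces at z 40mm, pin tip, handle top corners
for y in(-.0966,-.0362,.0362,.0966):
    for sy in(-1,1):
        for x in(-.02,.02): dot([x,y+sy*.0212,.006],(0,0,255))
for x in(-.007,.007):
    for y in(-.01,.01): print(dot([x,y,.107],(0,255,0)))
for x in(-.028,.028): dot([x,.128,.04],(255,0,0));dot([x,-.128,.04],(255,0,0))
print(dot([0,.156,.065],(255,0,255)))
cv2.imwrite('pics/w10b.png',o)
```

```text
[ 0.44228431 -0.27083971  0.18375435] [-3.14042240e+00 -1.36424227e-03  1.43170508e+00] [-0.15645992  0.72298612 -3.43049462] 0.002622157149502811
[243.   88.4]
[242.4  46.6]
[269.8  88.4]
[270.2  46.6]
[ 256.6 -225.2]
```

View pics/w10b.png

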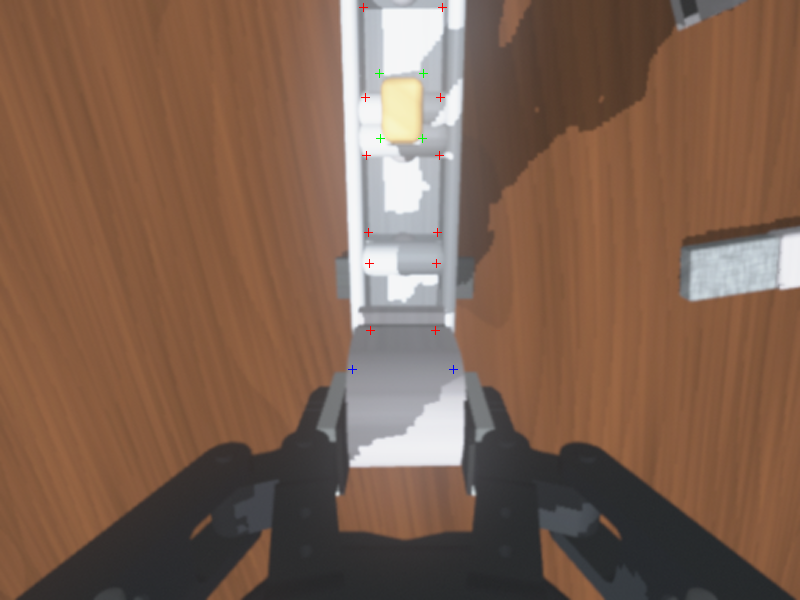

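Run:
```python
from h import *
import pickle
b=R.from_euler('z',-8.05,degrees=True)
for n,box in(('w10',(240,45,275,95)),('w6',(245,105,275,135))):
    im=cv2.imread(f'pics/{n}.png');m=pickle.load(open(f'pics/{n}.pkl','rb'))
    h=cv2.cvtColor(im,cv2.COLOR_BGR2HSV).astype(int);mk=(h[...,0]>14)&(h[...,0]<32)&(h[...,1]>60)&(h[...,2]>170)
    x0,y0,x1,y1=box;v,u=np.nonzero(mk[y0:y1,x0:x1]);u+=x0;v+=y0
    print(n,u.min(),u.max(),v.min(),v.max(),len(u))
    for c in[((u.min()+u.max())/2,(v.min()+v.max())/2),(u.mean(),v.mean())]:
        w=pix2w(m,c,.167);print(w.round(4),(b.inv().apply(w-[.455,-.176,.167])*1000).round(2))
    e=[b.inv().apply(pix2w(m,(u.mean(),q),.167)-[.455,-.176,.167])[1]*1000 for q in(v.min()-.5,v.max()+.5)];print('ext y',e)
    g=cv2.cvtColor(im,cv2.COLOR_BGR2GRAY)
    if n=='w10':
        print(g[140:215,245]);print(g[140:215,265])
        for y in(-.0754,-.0664,-.0574): print(y,w2pix(m,b.apply([0,y,.04])+[.455,-.176,.06]).round(1),w2pix(m,b.apply([0,y,.031])+[.455,-.176,.06]).round(1))
```

```text
w10 244 269 50 90 595
[ 0.4549 -0.177   0.167 ] [ 0.07 -1.02  0.  ]
[ 0.4562 -0.1763  0.167 ] [ 1.25 -0.13  0.  ]
ext y [np.float64(8.652186595473024), np.float64(-11.028029551793153)]
[187 186 186 187 186 186 185 185 182 171 158 152 151 151 154 162 176 192
 208 220 228 234 239 243 245 245 246 246 246 246 246 246 245 244 241 234
 212 187 181 181 181 181 180 180 181 181 180 180 180 180 180 180 180 179
 176 160 141 131 129 134 149 157 158 158 157 157 151 131 115 120 126 126
 127 126 126]
[186 185 185 185 185 184 185 184 181 170 155 147 146 149 151 160 167 173
 176 180 183 185 188 192 193 192 191 186 181 177 174 172 167 160 155 185
 237 245 246 246 246 245 243 227 208 202 202 199 188 181 180 180 179 179
 175 161 142 133 132 137 152 160 161 161 161 161 155 134 118 124 129 131
 130 130 130]
-0.0754 [257.3 177.3] [257.3 174.6]
-0.0664 [257.2 166.4] [257.3 164. ]
-0.0574 [257.2 155.2] [257.3 153.2]
w6 256 261 112 112 6
[ 0.4564 -0.1672  0.167 ] [0.16 8.9  0.  ]
[ 0.4564 -0.1672  0.167 ] [0.16 8.9  0.  ]
ext y [np.float64(9.404900955882061), np.float64(8.404452863022495)]
```

Three features agree that the cradle centre is about 1.3 mm further along -y: the grip, the partition and the pin tip. The centre is then (0.4548,-0.1773), and bay 0 is at (0.4413,-0.2730). Descend.

Run:
```python
from h import *
plan((.4413,-.2728,.146,81.95))
b=R.from_euler('z',-8.05,degrees=True)
for k,o in enumerate((-.0966,-.0362,.0362,.0966)): print(k,(b.apply([0,o,0])+[.4548,-.1773,.066]).round(4))
```

```text
(0.4413, -0.2728, 0.146, 81.95) slide [-0.21 -0.07  3.78] turn [-0.07 -0.08  0.08] dist 0.038
0 [ 0.4413 -0.2729  0.066 ]
1 [ 0.4497 -0.2131  0.066 ]
2 [ 0.4599 -0.1415  0.066 ]
3 [ 0.4683 -0.0817  0.066 ]
```

Call:
arm_command --gripper '[3, 3, 3, 3, 3]' --slide '[[-0.1, -0.03, 1.5], [-0.21, -0.07, 3], [-0.21, -0.07, 3.8], [-0.21, -0.07, 3.8], [-0.21, -0.07, 3.8]]' --turn '[[0, 0, 0], [0, 0, 0.1], [0, 0, 0.1], [0, 0, 0.1], [0, 0, 0.1]]'

```text
clock: 16.02
position: [0.4404, -0.2734, 0.1462]
tool_rot: [-3.14, -0.001, 1.429]
force: [0.7, 0.2, -3.1]
grip_width: 0.0347
```

Run:
```python
from h import *
s=bot.observe();print(s['position'],s['force'])
plan((.4413,-.2728,.134,81.95))
```

```text
[ 0.44036325 -0.27337161  0.14620051] [ 0.65931551  0.15674109 -3.14090229]
(0.4413, -0.2728, 0.134, 81.95) slide [0.07 0.09 1.22] turn [-0.07 -0.04 -0.09] dist 0.012
```

Call:
arm_command --gripper '[3, 3]' --slide '[[0, 0, 0], [0, 0, 0]]' --turn '[[0, 0, 0], [0, 0, 0]]'

```text
clock: 16.27
position: [0.4404, -0.2734, 0.1463]
tool_rot: [-3.141, -0.001, 1.429]
force: [0.4, 1.9, -1.7]
grip_width: 0.0346
```

Call:
arm_command --gripper '[3, 3]' --slide '[[0, 0, 0], [0, 0, 0]]' --turn '[[0, 0, 0], [0, 0, 0]]'

```text
clock: 16.52
position: [0.4404, -0.2734, 0.1462]
tool_rot: [-3.141, -0.001, 1.429]
force: [1.0, 2.1, -2.3]
grip_width: 0.0349
```

Call:
arm_command --gripper '[3, 3, 3, 3, 3]' --slide '[[0.07, 0.09, 0], [0.07, 0.09, 0.4], [0.07, 0.09, 0.9], [0.07, 0.09, 1.2], [0.07, 0.09, 1.2]]' --turn '[[0, 0, 0], [0, 0, 0], [0, 0, 0], [0, 0, 0], [0, 0, 0]]'

```text
clock: 17.15
position: [0.441, -0.2728, 0.1337]
tool_rot: [-3.14, -0.001, 1.429]
force: [0.4, -0.1, -2.6]
grip_width: 0.0347
```

Call:
arm_command --gripper '[3, 3]' --slide '[[0, 0, 0.2], [0, 0, 0.3]]' --turn '[[0, 0, 0], [0, 0, 0]]'

```text
clock: 17.4
position: [0.4411, -0.2729, 0.1309]
tool_rot: [-3.14, -0.001, 1.429]
force: [0.4, 0.3, -2.4]
grip_width: 0.035
```

Foot is 8 mm inside the bay with no contact force. Push on past the balls.

Call:
arm_command --gripper '[3, 3, 3, 3, 3]' --slide '[[0, 0, 0.3], [0, 0, 0.6], [0, 0, 0.8], [0, 0, 1.0], [0, 0, 1.2]]' --turn '[[0, 0, 0], [0, 0, 0], [0, 0, 0], [0, 0, 0], [0, 0, 0]]'

```text
clock: 18.02
position: [0.4421, -0.2729, 0.1196]
tool_rot: [3.141, -0.0, 1.429]
force: [2.0, 1.8, 5.7]
grip_width: 0.0349
```

Call:
arm_command --gripper '[3, 3, 3, 3, 3]' --slide '[[0, 0, 0.3], [0, 0, 0.6], [0, 0, 0.9], [0, 0, 1.2], [0, 0, 1.4]]' --turn '[[0, 0, 0], [0, 0, 0], [0, 0, 0], [0, 0, 0], [0, 0, 0]]'

```text
clock: 18.65
position: [0.4408, -0.2729, 0.1049]
tool_rot: [-3.14, -0.001, 1.428]
force: [-10.4, 3.4, 34.7]
grip_width: 0.0348
```

Bottomed at TCP z=0.105, as predicted. Ease off, release, rise and go to die A.

Call:
arm_command --gripper '[3, 3, 4, 5, 6]' --slide '[[0, 0, -0.2], [0, 0, -0.2], [0, 0, -0.2], [0, 0, -0.2], [0, 0, -0.3]]' --turn '[[0, 0, 0], [0, 0, 0], [0, 0, 0], [0, 0, 0], [0, 0, 0]]'

```text
clock: 19.27
position: [0.4412, -0.2729, 0.1081]
tool_rot: [-3.14, -0.001, 1.429]
force: [-0.3, 0.2, -0.4]
grip_width: 0.0597
```

Call:
arm_command --gripper '[6, 6, 6, 6, 6]' --slide '[[0, 0, -1], [0, 0, -3], [0, 0, -6], [0, 0, -10], [0, 0, -12]]' --turn '[[0, 0, 0], [0, 0, 0], [0, 0, 0], [0, 0, 0], [0, 0, 0]]'

```text
clock: 19.9
position: [0.4418, -0.2731, 0.2307]
tool_rot: [3.141, 0.0, 1.429]
force: [-0.3, 0.2, -0.5]
grip_width: 0.0598
```

Run:
```python
from h import *
s=bot.observe();print(s['position'],s['force'])
plan((.64,-.20,.22,95))
```

```text
[ 0.44178732 -0.27310597  0.23067411] [-0.27526379  0.15767099 -0.5231098 ]
(0.64, -0.2, 0.22, 95) slide [10.05 18.58  1.08] turn [  0.05   0.03 -13.15] dist 0.212
```

Call:
arm_command --gripper '[6, 6, 6, 6, 6]' --slide '[[2, 3.7, 0.2], [4.5, 8.4, 0.5], [7, 13, 0.7], [9.3, 17.2, 1], [10.05, 18.6, 1.1]]' --turn '[[0, 0, -2.6], [0, 0, -6], [0, 0, -9.2], [0, 0, -12], [0, 0, -13]]'

```text
clock: 20.52
position: [0.6415, -0.1977, 0.2169]
tool_rot: [-3.141, -0.002, 1.659]
force: [-0.6, -0.4, 0.0]
grip_width: 0.0601
```

Call:
arm_command --gripper '[6, 6, 6, 6, 6]' --slide '[[0, 0, 0], [0, 0, 0], [0, 0, 0], [0, 0, 0], [0, 0, 0]]' --turn '[[0, 0, -5], [0, 0, -10], [0, 0, -13], [0, 0, -13], [0, 0, -13]]'

```text
clock: 21.15
position: [0.6394, -0.2002, 0.2172]
tool_rot: [-3.141, -0.001, 1.881]
force: [-0.6, 0.4, 0.6]
grip_width: 0.0597
```

Run:
```python
from h import *
import pickle
s=bot.observe();print(s['position'],s['tool_rot'],s['force'],abs(s['qd']).max())
im,m=grab('wrist','w11.png');pickle.dump(m,open('pics/w11.pkl','wb'))
r,q=fitdie(im,m,.6545,-.112,17);print(r,q)
x,y,a=r[0]/1000,r[1]/1000,r[2]
plan((x,y,.12,90+a),(x,y,.039,90+a))
t,mt=grab('top','t11.png')
for n,d in dict(A=(.6545,-.112,17),C=(.6355,.2598,-17.5)).items(): print(n,fitdie(t,mt,*d,rad=22))
```

```text
[ 0.63939558 -0.20015516  0.21717403] [-3.14059747e+00 -9.22088002e-04  1.88064289e+00] [-0.56948207  0.37939157  0.59719778] 0.006670162295802463
[ 653.92 -111.59   16.34] 0.926
(np.float64(0.65392), np.float64(-0.11159000000000001), 0.12, np.float64(106.34)) slide [7.97 4.08 9.72] turn [-0.06 -0.05  1.44] dist 0.132
(np.float64(0.65392), np.float64(-0.11159000000000001), 0.039, np.float64(106.34)) slide [ 0.  -0.   8.1] turn [0. 0. 0.] dist 0.081
A (array([ 652.18, -111.41,   15.24]), np.float64(0.925))
C (array([634.9 , 260.52, -12.46]), np.float64(0.919))
```

Call:
arm_command --gripper '[6, 6, 6, 6, 6]' --slide '[[2, 1, 2.5], [4.5, 2.3, 5.5], [7, 3.6, 8.5], [7.97, 4.08, 9.72], [7.97, 4.08, 9.72]]' --turn '[[0, 0, 0.4], [0, 0, 0.8], [0, 0, 1], [0, 0, 1], [0, 0, 1]]'

```text
clock: 21.88
position: [0.6538, -0.1111, 0.1195]
tool_rot: [-3.14, -0.001, 1.866]
force: [0.8, -1.8, 0.4]
grip_width: 0.0596
```

Call:
arm_command --gripper '[6, 6, 6, 5.5, 5]' --slide '[[0, 0, 2.5], [0, 0, 5.5], [0, 0, 8.1], [0, 0, 8.1], [0, 0, 8.1]]' --turn '[[0, 0, 0], [0, 0, 0], [0, 0, 0], [0, 0, 0], [0, 0, 0]]'

```text
clock: 22.5
position: [0.6546, -0.1122, 0.0404]
tool_rot: [3.141, -0.0, 1.864]
force: [-0.1, 0.4, 0.4]
grip_width: 0.0502
```

Call:
arm_command --gripper '[4, 3.3, 3, 3, 3]' --slide '[[0, 0, 0], [0, 0, 0], [0, 0, 0], [0, 0, 0], [0, 0, 0]]' --turn '[[0, 0, 0], [0, 0, 0], [0, 0, 0], [0, 0, 0], [0, 0, 0]]'

```text
clock: 23.12
position: [0.6542, -0.1118, 0.0403]
tool_rot: [-3.141, 0.0, 1.865]
force: [-5.0, -1.7, 12.3]
grip_width: 0.0348
```

Call:
arm_command --gripper '[3, 3, 3, 3, 3]' --slide '[[0, 0, -2], [0, 0, -6], [0, 0, -11], [0, 0, -14.5], [0, 0, -14.5]]' --turn '[[0, 0, 0], [0, 0, 0], [0, 0, 0], [0, 0, 0], [0, 0, 0]]'

```text
clock: 23.75
position: [0.6554, -0.1114, 0.1879]
tool_rot: [3.138, 0.001, 1.865]
force: [-1.1, -0.4, -2.6]
grip_width: 0.0347
```

```bash
cat >> h.py <<'E'
def inhand(im,m):
    """edge rows of the held die's foot seen by the wrist camera: offset of die along tool x (mm)"""
    s=bot.observe();p=s['position'];r=R.from_euler('xyz',s['tool_rot']);g=cv2.cvtColor(im,cv2.COLOR_BGR2GRAY).astype(int)
    print('pos',p.round(4),s['tool_rot'].round(3),s['force'].round(1),s['grip_width'].round(4))
    for z in(0,9):
        a=[w2pix(m,p+r.apply(np.array([20+d,0,39-z])/1000))[1] for d in(0,1)];print('foot z',z,'pred row',round(a[0],1),'px/mm',round(a[0]-a[1],2))
    col=int(round(w2pix(m,p+r.apply([.02,0,.039]))[0]));print(g[185:215,col-8:col+9].mean(1).round().astype(int))
E
python3 - <<'E'
from h import *
im,m=grab('wrist','w12.png');inhand(im,m)
plan((.55,-.19,.185,95),(.4497,-.2131,.185,82))
E
```

```text
Traceback (most recent call last):
  File "h.py", line 55, in inhand
    print('pos',p.round(4),s['tool_rot'].round(3),s['force'].round(1),s['grip_width'].round(4))
                                                                      ^^^^^^^^^^^^^^^^^^^^^
AttributeError: 'float' object has no attribute 'round'
```

```bash
sed -i "s/s\['grip_width'\].round(4)/round(s['grip_width'],4)/" h.py
python3 - <<'E'
from h import *
im,m=grab('wrist','w12.png');inhand(im,m)
plan((.55,-.19,.187,95),(.4497,-.2131,.187,82))
E
```

```text
pos [ 0.6538 -0.1115  0.1842] [-3.141e+00 -1.000e-03  1.865e+00] [-0.3 -0.2 -2.6] 0.0343
foot z 0 pred row 193.5 px/mm 1.43
foot z 9 pred row 197.9 px/mm 1.49
[128 127 128 128 128 129 129 129 132 139 146 148 150 160 177 185 187 187
 187 187 177 147 135 144 149 150 149 149 149 149]
(0.55, -0.19, 0.187, 95) slide [ -4.5  -12.21  -0.27] turn [-0.04 -0.04 11.85] dist 0.13
(0.4497, -0.2131, 0.187, 82) slide [ -1.43 -10.19  -0.  ] turn [-0. -0. 13.] dist 0.103
```

In-hand offset ≈ 0. Carry to bay 1.

Call:
arm_command --gripper '[3, 3, 3, 3, 3]' --slide '[[-0.7, -2, 0], [-2, -5.4, 0], [-3.4, -9, -0.2], [-4.5, -12.2, -0.3], [-4.5, -12.2, -0.3]]' --turn '[[0, 0, 2], [0, 0, 5], [0, 0, 9], [0, 0, 11.85], [0, 0, 11.85]]'

```text
clock: 24.48
position: [0.5479, -0.1919, 0.186]
tool_rot: [-3.138, -0.0, 1.655]
force: [1.2, 0.1, -2.4]
grip_width: 0.035
```

Call:
arm_command --gripper '[3, 3, 3, 3, 3]' --slide '[[-0.4, -3, 0], [-0.9, -6.5, 0], [-1.3, -9.5, 0], [-1.43, -10.2, 0], [-1.43, -10.2, 0]]' --turn '[[0, 0, 4], [0, 0, 8], [0, 0, 12], [0, 0, 13], [0, 0, 13]]'

```text
clock: 25.1
position: [0.4502, -0.2127, 0.1867]
tool_rot: [-3.14, -0.001, 1.432]
force: [0.7, -0.3, -3.0]
grip_width: 0.0345
```

Call:
arm_command --gripper '[3, 3, 3, 3]' --slide '[[0, 0, 1.5], [0, 0, 2.5], [0, 0, 2.5], [0, 0, 2.5]]' --turn '[[0, 0, 0], [0, 0, 0], [0, 0, 0], [0, 0, 0]]'

```text
clock: 25.6
position: [0.4501, -0.2128, 0.1618]
tool_rot: [-3.14, -0.001, 1.432]
force: [1.1, 0.2, -3.5]
grip_width: 0.0346
```

Run:
```python
from h import *
im,m=grab('wrist','w13.png');s=bot.observe();print(s['position'],s['tool_rot'],s['force'])
plan((.4497,-.2130,.149,81.95),(.4497,-.2130,.134,81.95))
b=R.from_euler('z',-8.05,degrees=True)
h=cv2.cvtColor(im,cv2.COLOR_BGR2HSV).astype(int);mk=(h[...,0]>14)&(h[...,0]<32)&(h[...,1]>60)&(h[...,2]>130)
c=w2pix(m,(.4548,-.1773,.167)).astype(int);print(c)
v,u=np.nonzero(mk[c[1]-40:c[1]+40,c[0]-22:c[0]+22]);u+=c[0]-22;v+=c[1]-40;print(u.min(),u.max(),v.min(),v.max())
for q in(v.min()-.5,v.max()+.5): print((b.inv().apply(pix2w(m,((u.min()+u.max())/2,q),.167)-[.4548,-.1773,.167])*1000).round(2))
```

```text
[ 0.45009536 -0.21288422  0.1619749 ] [-3.14033859e+00 -6.76612040e-04  1.43151982e+00] [-0.56948334 -0.0050549  -2.67347821]
(0.4497, -0.213, 0.149, 81.95) slide [-0.02 -0.04  1.3 ] turn [-0.07 -0.04  0.07] dist 0.013
(0.4497, -0.213, 0.134, 81.95) slide [ 0.  -0.   1.5] turn [0. 0. 0.] dist 0.015
[256 192]
245 270 162 207
[ 0.27 15.79  0.  ]
[ 0.25 -7.91  0.  ]
```

Call:
arm_command --gripper '[3, 3, 3, 3, 3]' --slide '[[-0.02, -0.04, 0.7], [-0.02, -0.04, 1.3], [-0.02, -0.04, 2], [-0.02, -0.04, 2.8], [-0.02, -0.04, 2.8]]' --turn '[[0, 0, 0], [0, 0, 0], [0, 0, 0], [0, 0, 0], [0, 0, 0]]'

```text
clock: 26.28
position: [0.4491, -0.2129, 0.1332]
tool_rot: [-3.139, -0.001, 1.431]
force: [-0.2, 0.4, -1.6]
grip_width: 0.0347
```

Call:
arm_command --gripper '[3, 3]' --slide '[[0, 0, 0.2], [0, 0, 0.3]]' --turn '[[0, 0, 0], [0, 0, 0]]'

```text
clock: 26.52
position: [0.4495, -0.2131, 0.1309]
tool_rot: [-3.14, -0.001, 1.431]
force: [0.3, -0.6, -3.0]
grip_width: 0.0344
```

Entered freely again (foot ≈ 0.0906). Push home.

Call:
arm_command --gripper '[3, 3, 3, 3, 3]' --slide '[[0, 0, 0.3], [0, 0, 0.6], [0, 0, 0.8], [0, 0, 1.0], [0, 0, 1.2]]' --turn '[[0, 0, 0], [0, 0, 0], [0, 0, 0], [0, 0, 0], [0, 0, 0]]'

```text
clock: 27.15
position: [0.4502, -0.2131, 0.1193]
tool_rot: [3.141, -0.0, 1.431]
force: [0.3, 0.9, 5.4]
grip_width: 0.0349
```

Call:
arm_command --gripper '[3, 3, 3, 3, 3]' --slide '[[0, 0, 0.3], [0, 0, 0.6], [0, 0, 0.9], [0, 0, 1.15], [0, 0, 1.3]]' --turn '[[0, 0, 0], [0, 0, 0], [0, 0, 0], [0, 0, 0], [0, 0, 0]]'

```text
clock: 27.78
position: [0.4491, -0.2131, 0.1061]
tool_rot: [-3.14, -0.0, 1.431]
force: [-12.1, 4.1, 35.7]
grip_width: 0.0347
```

Call:
arm_command --gripper '[3, 3, 4, 5, 6]' --slide '[[0, 0, -0.2], [0, 0, -0.2], [0, 0, -0.2], [0, 0, -0.2], [0, 0, -0.3]]' --turn '[[0, 0, 0], [0, 0, 0], [0, 0, 0], [0, 0, 0], [0, 0, 0]]'

```text
clock: 28.4
position: [0.4494, -0.2131, 0.1089]
tool_rot: [-3.14, -0.001, 1.431]
force: [-0.4, -0.2, 0.2]
grip_width: 0.06
```

Call:
arm_command --gripper '[6, 6, 6, 6, 6]' --slide '[[0, 0, -1], [0, 0, -3], [0, 0, -6], [0, 0, -10], [0, 0, -12]]' --turn '[[0, 0, 0], [0, 0, 0], [0, 0, 0], [0, 0, 0], [0, 0, 0]]'

```text
clock: 29.02
position: [0.4501, -0.2132, 0.2314]
tool_rot: [3.141, 0.0, 1.431]
force: [0.7, 0.5, -0.4]
grip_width: 0.0603
```

Run:
```python
from h import *
s=bot.observe();print(s['position'],s['force'])
plan((.54,-.08,.22,72),(.612,0,.22,65))
```

```text
[ 0.45005296 -0.21320843  0.23144725] [ 0.69350496  0.49646006 -0.37473577]
(0.54, -0.08, 0.22, 72) slide [14.44  7.05  1.15] turn [ 0.05 -0.   10.01] dist 0.161
(0.612, 0, 0.22, 65) slide [9.83 4.38 0.  ] turn [-0. -0.  7.] dist 0.108
```

Call:
arm_command --gripper '[6, 6, 6, 6, 6]' --slide '[[2, 1, 0], [5.5, 2.7, 0.3], [9.5, 4.6, 0.7], [13, 6.3, 1], [14.44, 7.05, 1.15]]' --turn '[[0, 0, 1.4], [0, 0, 3.8], [0, 0, 6.6], [0, 0, 9], [0, 0, 10]]'

```text
clock: 29.65
position: [0.5403, -0.0776, 0.2179]
tool_rot: [-3.14, -0.001, 1.258]
force: [-0.7, -1.1, 0.1]
grip_width: 0.0597
```

Call:
arm_command --gripper '[6, 6, 6, 6, 6]' --slide '[[3.3, 1.5, 0], [6.6, 2.9, 0], [9.83, 4.38, 0], [9.83, 4.38, 0], [9.83, 4.38, 0]]' --turn '[[0, 0, 2.4], [0, 0, 4.8], [0, 0, 7], [0, 0, 7], [0, 0, 7]]'

```text
clock: 30.28
position: [0.6111, -0.0004, 0.2176]
tool_rot: [-3.14, 0.0, 1.135]
force: [-1.0, -0.1, -0.1]
grip_width: 0.06
```

Run:
```python
from h import *
import pickle
s=bot.observe();print(s['position'],s['tool_rot'],abs(s['qd']).max())
im,m=grab('wrist','w14.png');pickle.dump(m,open('pics/w14.pkl','wb'))
r,q=fitdie(im,m,.6498,.0828,-25);print(r,q)
c=diehull(m,r[0]/1000,r[1]/1000,r[2]);o=cv2.resize(im[:300],(800,469),interpolation=cv2.INTER_CUBIC)
cv2.polylines(o,[np.round((c+.5)*1.5625-.5).astype(np.int32)],True,(0,0,255),1);cv2.imwrite('pics/w14b.png',o)
x,y,a=r[0]/1000,r[1]/1000,r[2]
plan((x,y,.12,90+a))
print('C',fitdie(im,m,.6355,.2598,-17.5))
```

```text
[ 6.11134206e-01 -3.69767422e-04  2.17634759e-01] [-3.14000821e+00  9.18871758e-05  1.13482834e+00] 0.014884159868531192
[649.35  84.76 -24.99] 0.665
(np.float64(0.64935), np.float64(0.08476), 0.12, np.float64(65.01)) slide [ 9.37 -0.14  9.76] turn [-0.08  0.01 -0.03] dist 0.135
C (array([631.5, 255.8, -43.5]), np.float64(0.0))
```

View pics/w14b.png

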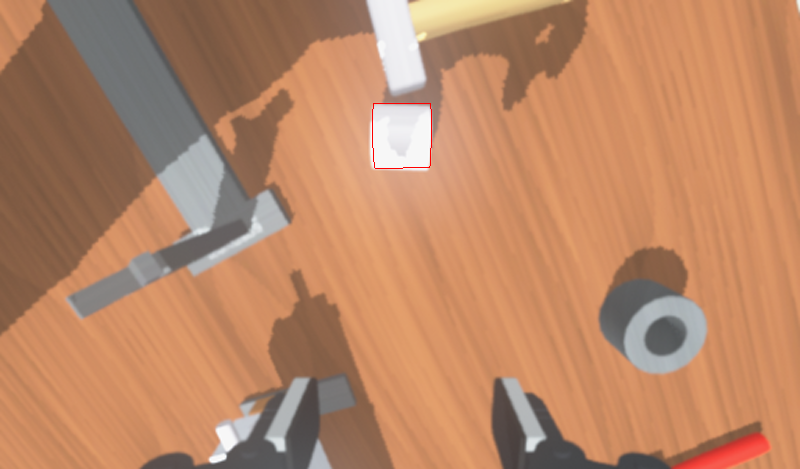

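The fit outline is within a pixel or two of die D at (401,137). The hammer head ends at (407,92), which is clear of where the fingers go. Refining the mask because of the glare, with a quick numeric refit.

Run:
```python
import h; from h import *
import pickle
im=cv2.imread('pics/w14.png');m=pickle.load(open('pics/w14.pkl','rb'))
hs=cv2.cvtColor(im,cv2.COLOR_BGR2HSV)
print(hs[88,225:290,1]);print(hs[55:120,245,1]);print(hs[55:120,268,1])
for th in(25,35,45):
    im2=im.copy();im2[hs[...,1]>th]=(0,60,160);im2[:64]=(0,60,160)
    print(th,fitdie(im2,m,.6495,.084,-25))
```

```text
[108 109 108 108 108 107 106 106 105 102 101  59   1   0   0   0   0   0
   0   0   0   0   1   3   3   3   3   4   4   4   4   4   4   3   4   3
   3   3   1   0   0   0   0   0   0   0   0   0   0   0   2  41  85  98
  99  99  99 102 102 102 102 104 103 104 104]
[109 107 105 100  92  96 101 101  93  86  70  32   8   5   6   4   4   4
   4   4   2   0   0   0   0   0   0   0   0   0   0   0   0   0   0   0
   0   0   0   0   0   0   0   0   0   0   0   0   0   0   0   0   5  53
  96 101 102 104 103 104 106 106 106 107 107]
[  7  17  46  67  72  72  73  73  71  71  69  52  19   4   6   6   4   4
   4   2   2   1   1   0   0   0   0   0   0   0   0   0   0   0   0   0
   0   0   0   0   0   0   0   0   0   0   0   0   0   0   0   0   1   6
  63  98 100 102 103 103 102 103 103 103 104]
25 (array([648.48,  84.09, -27.11]), np.float64(0.967))
35 (array([648.52,  84.15, -27.08]), np.float64(0.959))
45 (array([648.67,  84.27, -26.83]), np.float64(0.949))
```

Run:
```python
from h import *
plan((.6487,.0839,.12,63.5))
```

```text
(0.6487, 0.0839, 0.12, 63.5) slide [ 9.27 -0.16  9.76] turn [-0.08  0.01  1.48] dist 0.135
```

Call:
arm_command --gripper '[6, 6, 6, 6, 6]' --slide '[[2.5, 0, 2.5], [5, -0.1, 5], [7.5, -0.1, 8], [9.27, -0.16, 9.76], [9.27, -0.16, 9.76]]' --turn '[[0, 0, 0.4], [0, 0, 0.8], [0, 0, 1.2], [0, 0, 1.5], [0, 0, 1.5]]'

```text
clock: 30.95
position: [0.6486, 0.0854, 0.1189]
tool_rot: [-3.139, 0.0, 1.109]
force: [0.3, 0.7, 0.2]
grip_width: 0.0601
```

Call:
arm_command --gripper '[6, 6, 6, 5.5, 5]' --slide '[[0, 0, 2.5], [0, 0, 5.5], [0, 0, 8.1], [0, 0, 8.1], [0, 0, 8.1]]' --turn '[[0, 0, 0], [0, 0, 0], [0, 0, 0], [0, 0, 0], [0, 0, 0]]'

```text
clock: 31.58
position: [0.6497, 0.0843, 0.0405]
tool_rot: [3.142, -0.001, 1.108]
force: [1.1, -0.2, 1.2]
grip_width: 0.0503
```

Call:
arm_command --gripper '[4, 3.3, 3, 3, 3]' --slide '[[0, 0, 0], [0, 0, 0], [0, 0, 0], [0, 0, 0], [0, 0, 0]]' --turn '[[0, 0, 0], [0, 0, 0], [0, 0, 0], [0, 0, 0], [0, 0, 0]]'

```text
clock: 32.2
position: [0.6494, 0.085, 0.0403]
tool_rot: [-3.141, -0.001, 1.108]
force: [-5.1, -1.7, 12.9]
grip_width: 0.0348
```

Call:
arm_command --gripper '[3, 3, 3, 3, 3]' --slide '[[0, 0, -2], [0, 0, -6], [0, 0, -11], [0, 0, -15], [0, 0, -15]]' --turn '[[0, 0, 0], [0, 0, 0], [0, 0, 0], [0, 0, 0], [0, 0, 0]]'

```text
clock: 32.83
position: [0.6506, 0.0851, 0.1933]
tool_rot: [3.138, -0.004, 1.108]
force: [0.2, -0.4, -2.6]
grip_width: 0.0346
```

Run:
```python
from h import *
im,m=grab('wrist','w15.png');inhand(im,m)
plan((.56,-.06,.19,72),(.4599,-.1415,.188,82))
```

```text
pos [0.6497 0.0847 0.191 ] [ 3.141e+00 -2.000e-03  1.108e+00] [-0.7 -0.4 -3.9] 0.0345
foot z 0 pred row 195.5 px/mm 1.42
foot z 9 pred row 199.9 px/mm 1.48
[128 128 127 127 127 126 126 126 126 125 127 135 143 147 147 154 173 183
 185 185 185 185 177 150 131 139 146 148 148 148]
(0.56, -0.06, 0.19, 72) slide [-16.95  -1.57   0.07] turn [ 0.07 -0.09 -8.5 ] dist 0.17
(0.4599, -0.1415, 0.188, 82) slide [-10.84  -7.     0.2 ] turn [ -0.   0. -10.] dist 0.129
```

Call:
arm_command --gripper '[3, 3, 3, 3, 3]' --slide '[[-2.5, -0.2, 0], [-6.5, -0.6, 0], [-11, -1, 0], [-15, -1.4, 0], [-16.95, -1.57, 0]]' --turn '[[0, 0, -1.5], [0, 0, -3.5], [0, 0, -6], [0, 0, -8], [0, 0, -8.5]]'

```text
clock: 33.5
position: [0.5577, -0.0622, 0.1881]
tool_rot: [-3.138, 0.001, 1.255]
force: [0.4, 1.2, -2.6]
grip_width: 0.0349
```

Call:
arm_command --gripper '[3, 3, 3, 3, 3]' --slide '[[-3, -1.9, 0], [-6.5, -4.2, 0], [-9.5, -6.1, 0.1], [-10.84, -7, 0.2], [-10.84, -7, 0.2]]' --turn '[[0, 0, -3], [0, 0, -6], [0, 0, -9], [0, 0, -10], [0, 0, -10]]'

```text
clock: 34.12
position: [0.4582, -0.1422, 0.1864]
tool_rot: [-3.139, -0.0, 1.43]
force: [0.4, 0.2, -2.1]
grip_width: 0.0344
```

Call:
arm_command --gripper '[3, 3, 3, 3]' --slide '[[0, 0, 1.5], [0, 0, 3], [0, 0, 3], [0, 0, 3]]' --turn '[[0, 0, 0], [0, 0, 0], [0, 0, 0], [0, 0, 0]]'

```text
clock: 34.62
position: [0.4595, -0.141, 0.1567]
tool_rot: [-3.14, -0.001, 1.432]
force: [-0.0, 0.3, -1.7]
grip_width: 0.0343
```

Run:
```python
from h import *
s=bot.observe();print(s['position'],s['tool_rot'],s['force'])
plan((.4599,-.1414,.149,81.95))
```

```text
[ 0.4595277  -0.14104052  0.15666656] [-3.13979573e+00 -9.40516084e-04  1.43180204e+00] [-0.00217481  0.26957423 -1.72351351]
(0.4599, -0.1414, 0.149, 81.95) slide [-0.03  0.04  0.77] turn [-0.1  -0.05  0.09] dist 0.008
```

Call:
arm_command --gripper '[3, 3, 3, 3, 3]' --slide '[[-0.03, 0.04, 0.5], [-0.03, 0.04, 1], [-0.03, 0.04, 1.6], [-0.03, 0.04, 2.2], [-0.03, 0.04, 2.2]]' --turn '[[0, 0, 0.1], [0, 0, 0.1], [0, 0, 0.1], [0, 0, 0.1], [0, 0, 0.1]]'

```text
clock: 35.25
position: [0.4596, -0.1415, 0.1343]
tool_rot: [-3.14, -0.001, 1.43]
force: [1.2, -0.1, -3.0]
grip_width: 0.0347
```

Call:
arm_command --gripper '[3, 3]' --slide '[[0, 0, 0.2], [0, 0, 0.4]]' --turn '[[0, 0, 0], [0, 0, 0]]'

```text
clock: 35.5
position: [0.4601, -0.1413, 0.1309]
tool_rot: [-3.141, -0.001, 1.43]
force: [1.5, 4.3, 1.5]
grip_width: 0.0345
```

A small sideways touch (+4 N in y). Ease 0.3 mm toward +y and continue.

Call:
arm_command --gripper '[3, 3, 3, 3, 3]' --slide '[[0.03, 0, 0.3], [0.03, 0, 0.6], [0.03, 0, 0.8], [0.03, 0, 1.0], [0.03, 0, 1.2]]' --turn '[[0, 0, 0], [0, 0, 0], [0, 0, 0], [0, 0, 0], [0, 0, 0]]'

```text
clock: 36.12
position: [0.4605, -0.1411, 0.1191]
tool_rot: [3.141, -0.001, 1.43]
force: [2.1, 5.6, 5.6]
grip_width: 0.0347
```

Call:
arm_command --gripper '[3, 3, 3, 3, 3]' --slide '[[0, 0, 0.3], [0, 0, 0.6], [0, 0, 0.9], [0, 0, 1.15], [0, 0, 1.3]]' --turn '[[0, 0, 0], [0, 0, 0], [0, 0, 0], [0, 0, 0], [0, 0, 0]]'

```text
clock: 36.75
position: [0.4598, -0.1411, 0.1061]
tool_rot: [-3.14, -0.001, 1.43]
force: [-10.4, 8.0, 42.5]
grip_width: 0.0347
```

Call:
arm_command --gripper '[3, 3, 4, 5, 6]' --slide '[[0, 0, -0.2], [0, 0, -0.2], [0, 0, -0.2], [0, 0, -0.2], [0, 0, -0.3]]' --turn '[[0, 0, 0], [0, 0, 0], [0, 0, 0], [0, 0, 0], [0, 0, 0]]'

```text
clock: 37.38
position: [0.4596, -0.1417, 0.1088]
tool_rot: [-3.14, -0.0, 1.429]
force: [0.1, 0.5, -0.0]
grip_width: 0.0599
```

Call:
arm_command --gripper '[6, 6, 6, 6, 6]' --slide '[[0, 0, -1], [0, 0, -3], [0, 0, -6], [0, 0, -10], [0, 0, -13]]' --turn '[[0, 0, 0], [0, 0, 0], [0, 0, 0], [0, 0, 0], [0, 0, 0]]'

```text
clock: 38.0
position: [0.46, -0.1415, 0.2411]
tool_rot: [-3.141, -0.0, 1.43]
force: [0.1, -0.3, 0.3]
grip_width: 0.0605
```

Run:
```python
from h import *
s=bot.observe();print(s['position'],s['force'])
plan((.55,.03,.235,77),(.608,.174,.22,72.5))
```

```text
[ 0.45999694 -0.14148212  0.2410614 ] [ 0.11490799 -0.28364097  0.30661346]
(0.55, 0.03, 0.235, 77) slide [18.24  6.5   0.61] turn [-0.01 -0.03  4.91] dist 0.194
(0.608, 0.174, 0.22, 72.5) slide [15.34  2.41  1.5 ] turn [-0.  -0.   4.5] dist 0.156
```

Call:
arm_command --gripper '[6, 6, 6, 6, 6]' --slide '[[2.5, 0.9, 0], [7, 2.5, 0.2], [11.5, 4.1, 0.4], [16, 5.7, 0.5], [18.24, 6.5, 0.6]]' --turn '[[0, 0, 0.7], [0, 0, 1.9], [0, 0, 3.1], [0, 0, 4.3], [0, 0, 4.9]]'

```text
clock: 38.62
position: [0.5505, 0.0326, 0.2335]
tool_rot: [-3.14, -0.002, 1.346]
force: [-0.7, -0.1, -0.0]
grip_width: 0.0603
```

Call:
arm_command --gripper '[6, 6, 6, 6, 6]' --slide '[[4, 0.6, 0.4], [8.5, 1.3, 0.8], [12.5, 2, 1.2], [15.34, 2.41, 1.5], [15.34, 2.41, 1.5]]' --turn '[[0, 0, 1.2], [0, 0, 2.4], [0, 0, 3.6], [0, 0, 4.5], [0, 0, 4.5]]'

```text
clock: 39.25
position: [0.6076, 0.1763, 0.2181]
tool_rot: [-3.139, -0.001, 1.268]
force: [-0.2, -0.0, 0.1]
grip_width: 0.0604
```

Call:
arm_command --gripper '[6, 6]' --slide '[[0, 0, 0], [0, 0, 0]]' --turn '[[0, 0, 0], [0, 0, 0]]'

```text
clock: 39.5
position: [0.6079, 0.1728, 0.2183]
tool_rot: [-3.141, -0.0, 1.264]
force: [0.5, 0.6, 0.7]
grip_width: 0.0598
```

Run:
```python
from h import *
import pickle
s=bot.observe();print(s['position'],s['tool_rot'],abs(s['qd']).max())
im,m=grab('wrist','w16.png');pickle.dump(m,open('pics/w16.pkl','wb'))
hs=cv2.cvtColor(im,cv2.COLOR_BGR2HSV)
for th in(25,35,45):
    im2=im.copy();im2[hs[...,1]>th]=(0,60,160)
    r,q=fitdie(im2,m,.6355,.2598,-17.5);print(th,r,q)
plan((r[0]/1000,r[1]/1000,.12,90+r[2]))
```

```text
[0.60791756 0.17283585 0.21830687] [-3.14053146e+00 -2.15905741e-04  1.26430512e+00] 0.002287889819277274
25 [634.85 259.77 -15.26] 0.968
35 [634.83 259.81 -15.09] 0.976
45 [634.75 259.73 -15.55] 0.975
(np.float64(0.63475), np.float64(0.25973), 0.12, np.float64(74.45)) slide [ 9.08 -0.05  9.83] turn [-0.06 -0.01 -2.01] dist 0.134
```

Call:
arm_command --gripper '[6, 6, 6, 6, 6]' --slide '[[2.5, 0, 2.5], [5, 0, 5], [7.5, 0, 8], [9.05, -0.05, 9.8], [9.05, -0.05, 9.8]]' --turn '[[0, 0, -0.5], [0, 0, -1], [0, 0, -1.5], [0, 0, -2], [0, 0, -2]]'

```text
clock: 40.17
position: [0.6338, 0.2609, 0.1189]
tool_rot: [-3.138, 0.0, 1.301]
force: [0.2, -0.9, 0.3]
grip_width: 0.06
```

Call:
arm_command --gripper '[6, 6, 6, 5.5, 5]' --slide '[[0, 0, 2.5], [0, 0, 5.5], [0, 0, 8], [0, 0, 8], [0, 0, 8]]' --turn '[[0, 0, 0], [0, 0, 0], [0, 0, 0], [0, 0, 0], [0, 0, 0]]'

```text
clock: 40.8
position: [0.6352, 0.2603, 0.0418]
tool_rot: [3.142, -0.002, 1.3]
force: [0.5, 0.7, 0.5]
grip_width: 0.0499
```

Call:
arm_command --gripper '[4, 3.3, 3, 3, 3]' --slide '[[0, 0, 0], [0, 0, 0], [0, 0, 0], [0, 0, 0], [0, 0, 0]]' --turn '[[0, 0, 0], [0, 0, 0], [0, 0, 0], [0, 0, 0], [0, 0, 0]]'

```text
clock: 41.42
position: [0.6349, 0.2608, 0.0416]
tool_rot: [-3.142, -0.001, 1.3]
force: [-3.4, -1.5, 11.9]
grip_width: 0.0346
```

Call:
arm_command --gripper '[3, 3, 3, 3, 3]' --slide '[[0, 0, -2], [0, 0, -6], [0, 0, -11], [0, 0, -16], [0, 0, -18]]' --turn '[[0, 0, 0], [0, 0, 0], [0, 0, 0], [0, 0, 0], [0, 0, 0]]'

```text
clock: 42.05
position: [0.6353, 0.2609, 0.2242]
tool_rot: [3.14, -0.003, 1.3]
force: [0.1, -0.5, -3.3]
grip_width: 0.0348
```

Run:
```python
from h import *
im,m=grab('wrist','w17.png');inhand(im,m)
plan((.60,.04,.222,78),(.54,-.07,.20,82),(.4683,-.0817,.19,82))
```

```text
pos [0.6356 0.261  0.2251] [ 3.139 -0.004  1.3  ] [-0.1  1.3  0.3] 0.0343
foot z 0 pred row 195.3 px/mm 1.44
foot z 9 pred row 199.8 px/mm 1.5
[138 137 137 138 138 139 139 140 140 142 148 157 162 163 169 189 202 206
 206 206 206 198 169 146 154 162 164 164 165 164]
(0.6, 0.04, 0.222, 78) slide [-22.25   2.48   0.24] turn [ 0.15 -0.21 -3.5 ] dist 0.224
(0.54, -0.07, 0.2, 82) slide [-12.01  -3.58   2.2 ] turn [ 0.  0. -4.] dist 0.127
(0.4683, -0.0817, 0.19, 82) slide [-2.16 -6.94  1.  ] turn [0. 0. 0.] dist 0.073
```

Call:
arm_command --gripper '[3, 3, 3, 3, 3]' --slide '[[-3, 0.3, 0], [-8, 0.9, 0], [-13.5, 1.5, 0.1], [-18.5, 2.1, 0.2], [-22.25, 2.48, 0.24]]' --turn '[[0, 0, -0.5], [0, 0, -1.3], [0, 0, -2.2], [0, 0, -3], [0, 0, -3.5]]'

```text
clock: 42.72
position: [0.598, 0.0367, 0.2163]
tool_rot: [-3.138, 0.001, 1.36]
force: [0.7, -0.1, -2.8]
grip_width: 0.0342
```

Call:
arm_command --gripper '[3, 3, 3, 3, 3]' --slide '[[-3, -0.9, 0.6], [-6.5, -1.9, 1.2], [-9.8, -2.9, 1.8], [-12, -3.58, 2.2], [-12, -3.58, 2.2]]' --turn '[[0, 0, -1], [0, 0, -2], [0, 0, -3], [0, 0, -4], [0, 0, -4]]'

```text
clock: 43.35
position: [0.5376, -0.0724, 0.1943]
tool_rot: [-3.138, 0.0, 1.429]
force: [0.6, 0.0, -2.6]
grip_width: 0.0346
```

Call:
arm_command --gripper '[3, 3, 3, 3, 3]' --slide '[[-0.6, -2, 0.3], [-1.4, -4.6, 0.6], [-2.16, -6.94, 1], [-2.16, -6.94, 2], [-2.16, -6.94, 2]]' --turn '[[0, 0, 0], [0, 0, 0], [0, 0, 0], [0, 0, 0], [0, 0, 0]]'

```text
clock: 43.98
position: [0.4676, -0.0817, 0.1748]
tool_rot: [-3.139, -0.001, 1.432]
force: [0.3, 1.1, -3.0]
grip_width: 0.0345
```

Call:
arm_command --gripper '[3, 3, 3, 3]' --slide '[[0, 0, 1], [0, 0, 2], [0, 0, 2], [0, 0, 2]]' --turn '[[0, 0, 0], [0, 0, 0], [0, 0, 0], [0, 0, 0]]'

```text
clock: 44.48
position: [0.4674, -0.0821, 0.1555]
tool_rot: [-3.14, -0.001, 1.431]
force: [0.2, 0.2, -3.2]
grip_width: 0.0344
```

Run:
```python
from h import *
s=bot.observe();print(s['position'],s['tool_rot'],s['force'],s['grip_width'])
plan((.4683,-.0813,.149,81.95))
```

```text
[ 0.46741697 -0.08211674  0.15545975] [-3.14012652e+00 -8.00236021e-04  1.43139892e+00] [ 0.17701947  0.15464157 -3.16547259] 0.034378865357559706
(0.4683, -0.0813, 0.149, 81.95) slide [0.09 0.08 0.65] turn [-0.08 -0.05  0.06] dist 0.007
```

Call:
arm_command --gripper '[3, 3, 3, 3, 3]' --slide '[[0.09, 0.08, 0.3], [0.09, 0.08, 0.6], [0.09, 0.08, 1.2], [0.09, 0.08, 1.9], [0.09, 0.08, 2.1]]' --turn '[[0, 0, 0], [0, 0, 0], [0, 0, 0], [0, 0, 0], [0, 0, 0]]'

```text
clock: 45.1
position: [0.4679, -0.0813, 0.1338]
tool_rot: [-3.139, -0.001, 1.431]
force: [-0.4, 0.3, -2.6]
grip_width: 0.0345
```

Call:
arm_command --gripper '[3, 3]' --slide '[[0, 0, 0.15], [0, 0, 0.3]]' --turn '[[0, 0, 0], [0, 0, 0]]'

```text
clock: 45.35
position: [0.4683, -0.0813, 0.1315]
tool_rot: [-3.14, -0.001, 1.431]
force: [0.4, 1.0, -2.6]
grip_width: 0.0346
```

Call:
arm_command --gripper '[3, 3, 3, 3, 3]' --slide '[[0, 0, 0.3], [0, 0, 0.6], [0, 0, 0.8], [0, 0, 1.0], [0, 0, 1.2]]' --turn '[[0, 0, 0], [0, 0, 0], [0, 0, 0], [0, 0, 0], [0, 0, 0]]'

```text
clock: 45.98
position: [0.469, -0.081, 0.1198]
tool_rot: [3.141, -0.001, 1.432]
force: [1.3, 3.3, 5.4]
grip_width: 0.0348
```

Call:
arm_command --gripper '[3, 3, 3, 3, 3]' --slide '[[0, 0, 0.3], [0, 0, 0.6], [0, 0, 0.9], [0, 0, 1.1], [0, 0, 1.25]]' --turn '[[0, 0, 0], [0, 0, 0], [0, 0, 0], [0, 0, 0], [0, 0, 0]]'

```text
clock: 46.6
position: [0.468, -0.0813, 0.1073]
tool_rot: [-3.14, -0.0, 1.431]
force: [-12.7, 4.8, 44.8]
grip_width: 0.0346
```

Home at TCP z=0.107, which matches the predicted 0.1076. Release, rise and move off for the final look.

Call:
arm_command --gripper '[3, 3, 4, 5, 6]' --slide '[[0, 0, -0.2], [0, 0, -0.2], [0, 0, -0.2], [0, 0, -0.2], [0, 0, -0.3]]' --turn '[[0, 0, 0], [0, 0, 0], [0, 0, 0], [0, 0, 0], [0, 0, 0]]'

```text
clock: 47.22
position: [0.4681, -0.0816, 0.11]
tool_rot: [-3.14, -0.0, 1.431]
force: [0.0, 0.4, -1.4]
grip_width: 0.0603
```

Call:
arm_command --gripper '[6, 6, 6, 6, 6]' --slide '[[0, 0, -1], [0, 0, -3], [0, 0, -6], [0, 0, -11], [0, 0, -16]]' --turn '[[0, 0, 0], [0, 0, 0], [0, 0, 0], [0, 0, 0], [0, 0, 0]]'

```text
clock: 47.85
position: [0.468, -0.0813, 0.2721]
tool_rot: [-3.14, -0.001, 1.432]
force: [0.3, 0.1, 0.1]
grip_width: 0.0601
```

Call:
arm_command --gripper '[6, 6, 6, 6, 6]' --slide '[[-4, 0, -2], [-8, 0, -4], [-12, 0, -6], [-14.5, 0, -7], [-14.5, 0, -7]]' --turn '[[0, 0, 0], [0, 0, 0], [0, 0, 0], [0, 0, 0], [0, 0, 0]]'

```text
clock: 48.48
position: [0.4479, -0.2267, 0.3408]
tool_rot: [-3.141, -0.0, 1.429]
force: [0.8, 1.1, -1.2]
grip_width: 0.0597
```

Call:
arm_command --gripper '[6, 6, 6]' --slide '[[0, 0, 0], [0, 0, 0], [0, 0, 0]]' --turn '[[0, 0, 0], [0, 0, 0], [0, 0, 0]]'

```text
clock: 48.85
position: [0.4484, -0.2246, 0.3398]
tool_rot: [-3.14, -0.001, 1.432]
force: [0.2, -0.3, -0.5]
grip_width: 0.0603
```

Run:
```python
from h import *
import pickle
im,m=grab('wrist','w18.png');sc,ms=grab('scene','s18.png')
s=bot.observe();print(s['position'],s['tool_rot'],s['force'])
b=R.from_euler('z',-8.05,degrees=True)
a=cv2.resize(im,(800,600),interpolation=cv2.INTER_CUBIC);D=DIE
for k,o in enumerate((-.0966,-.0362,.0362,.0966)):
    P=b.apply(D+[0,o,.006])+[.4548,-.1773,.06];c=cv2.convexHull(np.array([w2pix(m,p) for p in P],np.float32))
    cv2.polylines(a,[np.round((c+.5)*1.5625-.5).astype(np.int32)],True,(0,0,255),1)
a=a[:420,250:600];c=cv2.resize(sc[90:230,150:290],(420,420),interpolation=cv2.INTER_CUBIC)
cv2.imwrite('pics/f.png',np.hstack([a,c]))
```

```text
[ 0.44831611 -0.22485769  0.33979999] [-3.14002745e+00 -6.90939065e-04  1.43184310e+00] [-0.45354642  0.45038104  0.07055839]
```

View pics/f.png

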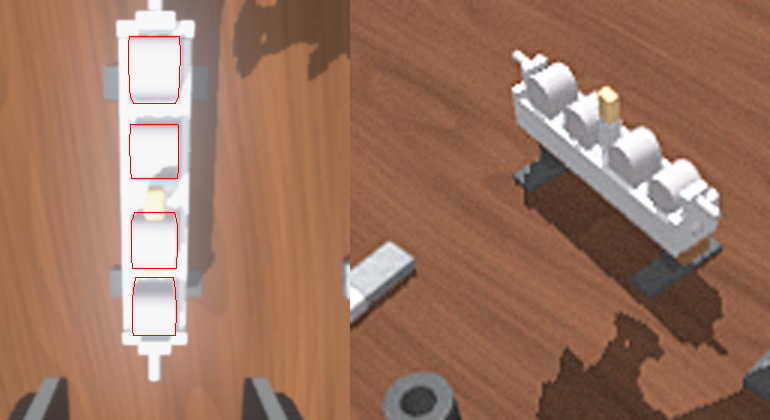

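Final view: all four dies sit in their bays, rounded ends up and matching the outlines of fully home dies. The cradle is upright and evenly placed on the rail, and the robot is clear. Handing in.

```bash
python3 -c "
from h import *
print(job_done())"
```

```text
the job is handed in; nothing more can be done
None
```

The job is done and handed in at about 49 s of the 210 s allowed. The cradle stands on the rail and all four steel dies are pushed home, one per bay.

- **Cradle:** I lifted it straight up about 110 mm and carried it level over the gallows. I set it on the rail and let go before moving any die. The camera puts it within about 1 mm of the rail's centre, along and across, and within about 0.1° of square.
- **Dies:** Each one passed the balls and stopped on the bay floor within 1 mm of the predicted height, with a final push of about 35–45 N. That push was through the held die, against 120 N allowed at the wrist. In the last wrist view all four match the outlines of fully home dies, rounded end up. The scene view shows the cradle upright and the gripper clear.
- **Disagreements along the way:**
  - The top camera read about 2 mm lower in x than the wrist camera, so I used the wrist camera.
  - My first estimate of the cradle's position was 1.3 mm off along its length, and I corrected it before the first insertion.
  - The die in bay 2 touched a bay wall lightly (about 4 N). I eased it 0.3 mm and it went in.
- **Left alone:** I did not touch the hammer, brush, sleeve or yellow lookalikes. I saw no knocked die and no grip slip. I did not re-measure the hammer, brush or sleeve at the end.

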